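Unhook the torque arms and pack the soak canister

TASK

Unscrew the canister's captive cap and swing it right aside, then unhook every torque arm from its barbed hook (raise it, tilt it and back it over the barb, without forcing it) and put all the torque arms and all the brass axle nuts into the canister. Then swing the cap back over the mouth and screw it fully down. Leave the other tools and tins on the bench where they are.

Things in the scene. Friction and masses are not known exactly. Their poses are not given: they have to be found in the camera images.
- torque_a_mid (a point): torque arm: bright metal plate, width 40 mm (y), thickness 6 (x), length 76 (z), 0.08-0.15 kg. Point: its middle. Window 20 wide, 24 high, centred at z = +10 mm; below z = -18 it narrows to 26 mm, and its bottom edge is rounded, so it cannot stand. Hangs upright by the window's top edge on a barbed hook, its x along the hook. Grip it from above across the 40 mm width, by its two side edges. None when absent.
- torque_b_mid (a point): torque arm: bright metal plate, width 40 mm (y), thickness 6 (x), length 76 (z), 0.08-0.15 kg. Point: its middle. Window 20 wide, 24 high, centred at z = +10 mm; below z = -18 it narrows to 26 mm, and its bottom edge is rounded, so it cannot stand. Hangs upright by the window's top edge on a barbed hook, its x along the hook. Grip it from above across the 40 mm width, by its two side edges. None when absent.
- torque_c_mid (a point): torque arm: bright metal plate, width 40 mm (y), thickness 6 (x), length 76 (z), 0.08-0.15 kg. Point: its middle. Window 20 wide, 24 high, centred at z = +10 mm; below z = -18 it narrows to 26 mm, and its bottom edge is rounded, so it cannot stand. Hangs upright by the window's top edge on a barbed hook, its x along the hook. Grip it from above across the 40 mm width, by its two side edges. None when absent.
- nut_a_mid (a point): a brass hexagon axle nut lying on the bench, 24 mm across flats (one pair of flats faces its x), 28 mm across corners, 16 mm high; point at its centre, 8 mm above the bench. None when absent.
- nut_b_mid (a point): a brass hexagon axle nut lying on the bench, 24 mm across flats (one pair of flats faces its x), 28 mm across corners, 16 mm high; point at its centre, 8 mm above the bench. None when absent.
- stand: red stand fixed to the bench; origin under the middle of its base, x the way the hooks point (away from the robot). Crossbar 14 mm thick (x), 330 mm long (y), top at z = 140 mm, with hooks at y = -105, 0, +105 mm. Each hook is a 6 mm round bar, centre line level at z = 130 mm from the crossbar to x = 60 mm, then rising steeply (65 degrees) to its tip at x = 72, z = 156 mm.
- hook0 (a point): tip of the hook at stand y = -105 mm: bar end's centre. A 5 mm long barb of the same bar points back from it. An upright plate jams at the tip (32 mm overall, window 24): raise it until the bar is in mid-window, tilt it 35 to 40 degrees, top back to the crossbar and bottom out along +x, slide it along the bar, keeping the bar in mid-window, up the riser and out over the tip
- hook1 (a point): tip of the hook at stand y = 0, shaped like hook0; it may be empty. The stand's base plate below is 90 mm (x) by 330 mm (y), 12 mm high
- hook2 (a point): tip of the hook at stand y = +105 mm, shaped like hook0; it may be empty
- canister: blue round soak canister fixed to the bench, 120 mm outside and 112 mm inside diameter, 95 mm high; origin under its centre. A pivot post stands 105 mm from its axis on its -y side. Its cap hangs from a swing arm on that post.
- canister_floor (a point): centre of the canister's inner floor, 5 mm above the bench
- canister_mouth (a point): centre of the canister's rim, 95 mm above the bench
- cap_grip (a point): centre of the yellow grip bar on top of the black 126 mm wide cap; bar 12 mm thick (its x), 56 mm long (its y), 26 mm high; 156 mm above the bench when the cap is tight, rising 5 mm per rad of unscrewing. A steel strap passes 12 mm below the bar when tight; the cap's axis runs through this point.
- cap_screw (a joint): turn of the screw cap, rad: 0 fully screwed down, 2.4 (its stop) fully unscrewed; grows anticlockwise seen from above. Stiff, about 0.1 N m; stays where it is left. Needs more than one grasp. While it is below about 1.8 a plug under the cap sits in the mouth and blocks the swing arm.
- swing (a joint): angle of the swing arm, rad: 0 cap straight over the mouth (stop), 1.75 swung fully aside (stop); grows clockwise seen from above, so that the cap moves to the canister's +x side. Stays where it is left (about 0.12 N m).
- swing_peg (a point): middle of the upright red peg handle on the swing arm, 18 mm diameter, 50 mm high (its foot is 25 mm below this point, its top 25 mm above), 156 mm above the bench, 40 mm from the pivot axis, between the pivot and the cap; its y points from the pivot to the cap's centre
- screwdriver: a red-handled screwdriver lying on the bench; a bystander, not part of the job, to be left where it is
- hex_key: an L-shaped steel hex key lying flat, about 100 by 30 mm, 8 mm thick; a bystander, not part of the job, to be left where it is
- tape_roll: a green roll of tape lying flat, 70 mm across, 25 mm high; a bystander, not part of the job, to be left where it is
- grease_tin: a blue grease tin, 70 mm across, 50 mm high; a bystander, not part of the job, to be left where it is
- wrench: a steel wrench lying on the bench near the right front; a bystander, not part of the job, to be left where it is

How it is judged:
By the outcome, as a careful person would: the job done as asked, in the order asked, and still so for the second after the job is handed in, with the robot touching nothing.
Of torque_a, torque_b, torque_c only 2 to 3 are there at a start; the rules pass over those that are not, and their reading is None.
Of nut_a, nut_b only 1 to 2 are there at a start; the rules pass over those that are not, and their reading is None.
At some moment in a run one of nut_a, nut_b may be knocked a few centimetres aside while the robot is not near it.
Once in a run the grip may slacken for a moment while it holds something.
It also fails if it takes over 210 s, if anything falls off the work surface, if the arm or the gripper's body presses on something with over 40 N, if the wrist force passes 120 N, or if a joint passes its speed limit or range.

ROBOT

A 6-joint arm with a two-finger parallel gripper is mounted at the origin on the work surface. World frame = base frame: x ahead of the robot, y to its left, z up, the work surface at z = 0. Lengths are in mm, angles in rad, forces in N, time in s.
With the tool pointing down it reaches from about 325 to 900 mm from the base axis. Payload 6.1 kg.
Tool frame: the origin (TCP) lies at the very end of the fingers, on their centre line; the grasp point (between the pads) lies manip.tcp_to_grasp behind it (manip.tcp_to_grasp is the distance from the TCP to the grasp point, in mm); x points along the fingers, z is the direction in which the jaws open and shut, and the axes are right-handed (so a half turn about x gives the same grasp; the last joint's range is limited). The gripper opens to 87 mm and grips with 3 to 60 N. Pads are 19 mm wide; open, the fingers measure 117 mm over their backs; the gripper's body (75 mm by 190 mm) begins 51 mm behind the grasp point.
Start: joints at [-1.352, 0.22, 1.526, -0, 1.395, -0.126], TCP at [211.248, -588.209, 222.538] pointing down, gripper open.
Joint ranges: [-2.98, 2.98], [-0.91, 2.08], [0.09, 2.57], [-1.24, 4.39], [0.2, 2.65], [-2.68, 2.68]. Speed limits (rad/s): [2.57, 2.57, 3.01, 3.14, 3.14, 3.14].

INTERFACE

Orientations are given as a unit quaternion [x, y, z, w].
In Python, from station import manip gives the robot as it stands. The module is installed in compiled form; this text tells all that it offers.
- The arm moves only by the tool arm_command, never from a script. Its argument "plan" is a list of rows, each a list of 3 entries, a list of its own where there are three numbers: the shift along the tool's x, y, z in cm, then the turn, a rotation vector about the tool's x, y, z in rad, then the opening, from 0 (shut) to 1 (fully open). In form: [[[tx, ty, tz], [ax, ay, az], hand], ...]. A call has 1 to 5 rows; each row shifts and turns the commanded pose from where the row before left it, along the tool's axes as they then stand; what a row does not reach is not made up. A row lasts 1/8 s, in which the tool goes at most 62.5 mm and 10.7 degrees, less where a joint would pass 70% of its speed; a pose out of reach is approached as far as the arm can. A call is refused whole if a number of a shift passes 6.25 or a number of a turn 0.188, either way. A call with a gripper value outside its range is refused whole. The fingers move at their own pace and stop on an object; "squeeze" is the grip in N (left out, the last holds). Time passes only in rows, so rows that do not move let the fingers close. It gives the time, the measured TCP pose, the force and the opening at its end, in the units of the state.
- manip.sense(): the state, without advancing time (a new reading comes with each control period).
- manip.grab_frame(name): name is "scene" or "side" or "wrist"; returns a dict with "frame" (384x512x3 uint8, red, green, blue), "range_z" (384x512 float32, mm along the optical axis (not along the pixel's ray), 0 where there is no reading), "fx", "fy", "cx", "cy" (pixels), "xyz" and "rotation" of the camera in the world. Camera axes: x right, y down, z forward; pixel columns grow to the right and rows downward; lengths in mm; the calibration is good to about 2 mm. A picture is of the moment at which its call begins.
- manip.finish_job(): hands the job in, once; it reports no verdict.
Trained networks look in a picture, given as the dict that the camera call returned (one of the last four; its "shot" number tells which), for a name from the list of things; names that differ only in an ending like _2 or _b are one class to them, and where a whole thing is asked for, a point or a joint stands for the part that bears it (a point fixed in the world has none). Each returns a list of dicts, best first, with "score" (0 to 1); they miss things now and then, are a little off and sometimes report something else, mostly with a low value. They report only what shows in the picture. A call takes as long as a camera call.
- manip.regions_of(picture, thing): "region" (384x512 bool, what is visible of it) and "at" ([column, row] in pixels, amid what is visible of it).
The state is a dict: "time_s": time; "q": joint angles; "qvel": joint speeds; "effort": joint torques, N m; "tcp_pos": TCP position; "ee_rot": TCP orientation; "wrist_force": force on the tool from outside, world axes, zero at the start; "ft_torque": the same for the moment, N m; "grip_width": opening from 0.0 (shut) to 1.0 (fully open).
Only numpy, scipy, OpenCV 4.12 (cv2) and the standard library are available. Lean on these libraries where they do the work, as an engineer would, in place of code of your own. Each camera call takes 0.05 s, during which the arm holds its last target.

## Working session

There is one attempt and no reset: what is moved stays moved. The work goes in short steps, Python scripts to look and compute and a tool call to move; the robot and the scene stay as the last step left them, time stands still between calls to the robot, and variables do not carry over. Pictures are saved under pics/ and viewed, and the job is handed in when it is done.

Besides the shell and the picture viewer there is one more tool, called after ">>>" as name(argument=value, ...), one argument or row to a line, values as JSON. arm_command: Moves the arm, as the interface text tells. Its arguments: {"type":"object","properties":{"plan":{"type":"array"},"squeeze":{"type":"number"}},"required":["plan"]}

```bash
mkdir -p pics; ls; cat > h.py <<'E'
import numpy as np, cv2, sys
from scipy.spatial.transform import Rotation as R
from station import manip
def shot(n,fn):
    p=manip.grab_frame(n); cv2.imwrite('pics/'+fn+'.png',cv2.cvtColor(p['frame'],cv2.COLOR_RGB2BGR)); return p
def w(p,u,v,z=None):
    z=p['range_z'][int(v),int(u)] if z is None else z
    c=np.array([(u-p['cx'])/p['fx']*z,(v-p['cy'])/p['fy']*z,z])
    M=np.array(p['rotation']); M=M if M.shape==(3,3) else R.from_quat(M).as_matrix()
    return M@c+np.array(p['xyz'])
def cloud(p,m):
    m=m&(p['range_z']>0); v,u=np.nonzero(m); z=p['range_z'][m]
    c=np.stack([(u-p['cx'])/p['fx']*z,(v-p['cy'])/p['fy']*z,z],1)
    M=np.array(p['rotation']); M=M if M.shape==(3,3) else R.from_quat(M).as_matrix()
    return c@M.T+np.array(p['xyz'])
E
python3 - <<'E'
from h import *
s=manip.sense(); print({k:np.round(v,3) for k,v in s.items()}, manip.tcp_to_grasp)
print(R.from_quat(s['ee_rot']).as_matrix().round(3))
for n in ['scene','side']:
    p=shot(n,n+'0'); print(n,p['xyz'],p['rotation'],p['fx'])
    for t in ['torque_a_mid','nut_a_mid','stand','hook0','canister','cap_grip','swing_peg','wrench','hex_key','screwdriver','tape_roll','grease_tin']:
        for d in manip.regions_of(p,t)[:4]:
            c=cloud(p,d['region'])
            print(n,t,round(d['score'],2),np.round(d['at']),len(c), c.mean(0).round() if len(c) else '',c.min(0).round() if len(c) else '',c.max(0).round() if len(c) else '')
E
```

```text
pics
{'time_s': np.float64(0.0), 'q': array([-1.352,  0.221,  1.528, -0.   ,  1.395, -0.126]), 'qvel': array([ 0.   , -0.   , -0.001, -0.   , -0.   , -0.001]), 'effort': array([-1.0000e-03, -4.9461e+01, -3.8738e+01,  7.0000e-02,  5.7000e-02,
       -0.0000e+00]), 'tcp_pos': array([ 211.107, -587.584,  221.412]), 'ee_rot': array([ 0.407,  0.579, -0.406,  0.578]), 'wrist_force': array([ 0.685,  0.769, -0.563]), 'ft_torque': array([ 0.03 , -0.025,  0.031]), 'grip_width': np.float64(1.002)} 18.700000000000003
[[-0.     0.941  0.338]
 [ 0.002  0.338 -0.941]
 [-1.     0.    -0.002]]
scene [1200.87828495  838.74203891 1247.37144187] [ 0.30079734  0.88038279 -0.3477489  -0.11626606] 463.7171223980191
scene nut_a_mid 0.58 [226. 207.] 49 [614. -56.  11.] [597. -69.  -5.] [625. -44.  21.]
scene stand 0.61 [317. 234.] 2731 [472. 244.  46.] [351.  64.  -6.] [546. 396. 157.]
scene hook0 0.91 [315. 232.] 2930 [471. 242.  46.] [356.  23.  -8.] [547. 396. 162.]
scene hook0 0.7 [201. 227.] 241 [740. -13.  17.] [661. -74.  -7.] [781.  90.  31.]
scene canister 0.67 [210. 149.] 1580 [ 530. -251.   85.] [
[... 1537 characters left out ...]
 504. -231.   79.] [ 445. -725.   -1.] [ 648. -186.  184.]
side cap_grip 0.66 [301. 165.] 684 [ 506. -239.  113.] [ 445. -546.   -1.] [ 576. -186.  172.]
side swing_peg 0.78 [301. 159.] 899 [ 512. -258.  115.] [ 445. -712.   -2.] [ 651. -186.  184.]
side wrench 0.56 [366. 186.] 172 [ 305. -348.    8.] [ 270. -451.    0.] [ 339. -270.   11.]
side hex_key 0.43 [167. 254.] 133 [706. 191.   7.] [669. 164.   1.] [757. 213.  12.]
side screwdriver 0.75 [198. 208.] 224 [730.  -9.  19.] [661. -63.  -1.] [783.  84.  28.]
side tape_roll 0.69 [214. 178.] 262 [ 789. -196.   18.] [ 758. -235.    1.] [ 824. -167.   28.]
side grease_tin 0.64 [157. 226.] 729 [774. 130.  37.] [748.  60.   1.] [867. 154.  54.]
```

View pics/scene0.png

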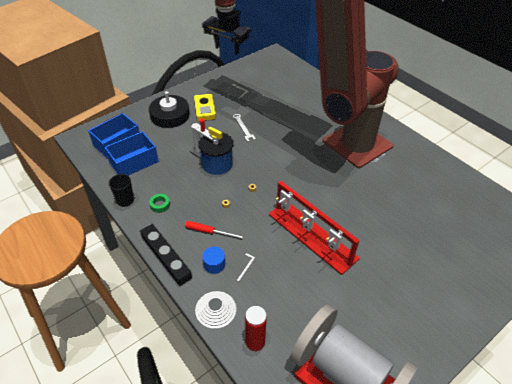

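View pics/side0.png

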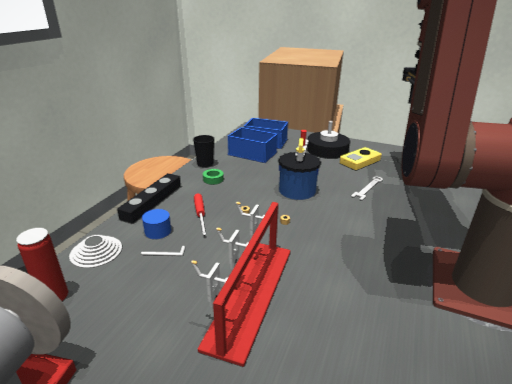

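```bash
python3 - <<'E'
from h import *
a=cv2.imread('pics/scene0.png'); b=cv2.imread('pics/side0.png')
c=cv2.resize(a[110:280,180:370],None,fx=4,fy=3.5,interpolation=cv2.INTER_CUBIC)[:600,:800]
d=cv2.resize(b[120:330,190:330],None,fx=4,fy=2.8,interpolation=cv2.INTER_CUBIC)
cv2.imwrite('pics/z1.png',c);cv2.imwrite('pics/z2.png',d)
p=manip.grab_frame('wrist'); print(p['xyz'],R.from_quat(p['rotation']).as_matrix().round(3),p['fx'])
cv2.imwrite('pics/w0.png',cv2.cvtColor(p['frame'],cv2.COLOR_RGB2BGR))
E
```

```text
[ 279.03312679 -562.77821954  385.66095018] [[ 0.338 -0.908 -0.247]
 [-0.941 -0.326 -0.089]
 [ 0.     0.263 -0.965]] 289.3850056496272
```

View pics/z1.png

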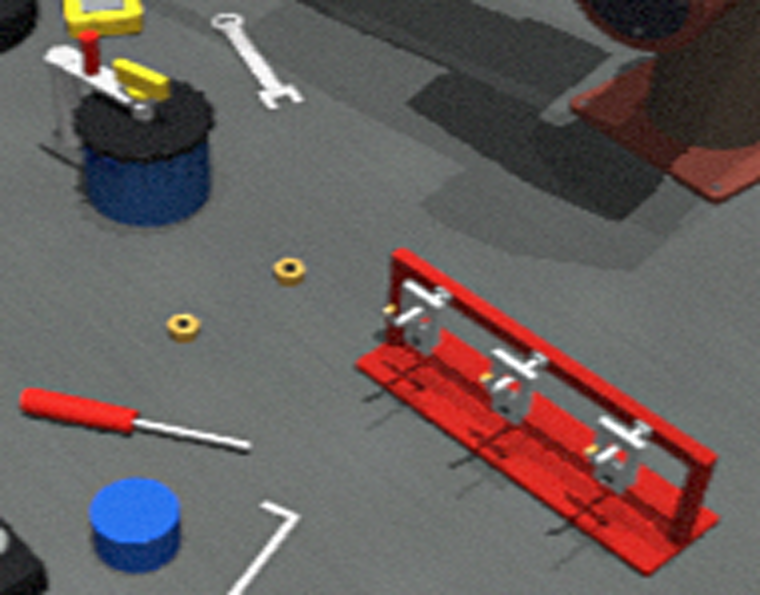

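View pics/z2.png

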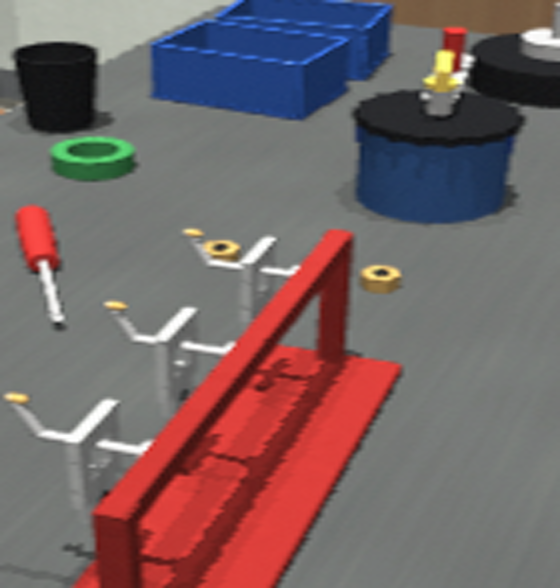

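View pics/w0.png

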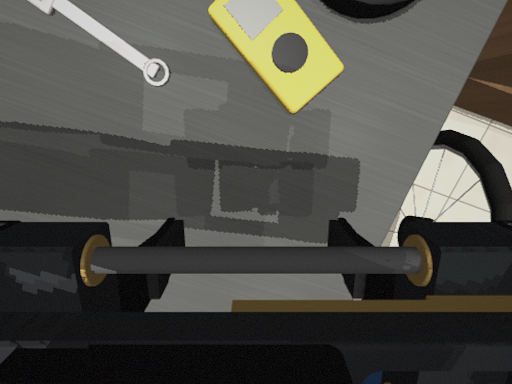

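```bash
cat >> h.py <<'E'
def circ(xy):
    A=np.c_[2*xy,np.ones(len(xy))]; s=np.linalg.lstsq(A,(xy**2).sum(1),rcond=None)[0]; return s[:2],np.sqrt(s[2]+s[:2]@s[:2])
def hsv(p): return cv2.cvtColor(p['frame'],cv2.COLOR_RGB2HSV)
E
python3 - <<'E'
from h import *
for n in ['scene','side']:
    p=manip.grab_frame(n); H=hsv(p); C=np.full(p['frame'].shape,1e9)
    m=p['range_z']>0; C[m]=cloud(p,m)
    x,y,z=C[...,0],C[...,1],C[...,2]
    near=(abs(x-520)<130)&(y<-130)&(y>-420)
    S=H[...,1];V=H[...,2];hue=H[...,0]
    yel=near&(S>150)&(hue>20)&(hue<35)&(z>120)&(z<190)
    red=near&(S>150)&((hue<8)|(hue>172))&(z>100)&(z<200)
    blk=near&(S<60)&(V<70)&(z>98)&(z<135)
    blu=near&(hue>100)&(hue<125)&(S>120)&(z>10)&(z<95)
    for nm,k in [('yel',yel),('red',red),('blk',blk),('blu',blu)]:
        c=C[k]; print(n,nm,len(c),c.mean(0).round(1),np.percentile(c,5,0).round(1),np.percentile(c,95,0).round(1))
        if nm=='blu': print(circ(c[:,:2]))
        if nm in('yel','red'): 
            t=c[c[:,2]>np.percentile(c[:,2],90)-6]; print(' top',len(t),np.median(t,0).round(1)); 
            u,s,vt=np.linalg.svd(t[:,:2]-t[:,:2].mean(0));print(' dir',vt[0].round(2),s[:2])
        if nm=='blk':
            q=np.median(c[:,2]); t=c[abs(c[:,2]-q)<4][:,:2].astype(np.float32); h=cv2.convexHull(t)[:,0]; print(' z',q,cv2.minEnclosingCircle(t),circ(h))
    # stand
    red=(S>150)&((hue<8)|(hue>172))&(x>380)&(x<620)&(y>20)&(y<420)
    t=C[red&(z>134)&(z<146)]; b=C[red&(z>6)&(z<18)]
    for nm,c in(('bar',t),('base',b)):
        r=cv2.minAreaRect(c[:,:2].astype(np.float32)); print(n,nm,len(c),c.mean(0).round(1),r)
    for nm,cy in [('nut',0)]:
        k=(S>100)&(hue>12)&(hue<32)&(z<25)&(abs(x-600)<100)&(y>-150)&(y<20)
        c=C[k]; 
        l,lab=cv2.connectedComponents(k.astype(np.uint8))
        for i in range(1,l):
            c=C[lab==i]
            if len(c)>8: print('nut',len(c),c.mean(0).round(1),c[:,:2].min(0).round(),c[:,:2].max(0).round())
E
```

```text
scene yel 100 [ 515.6 -246.3  157.6] [ 504.  -272.9  142. ] [ 523.8 -223.7  169.8]
 top 43 [ 514.  -249.2  165.9]
 dir [-0.23  0.97] [111.39384835  28.12744531]
scene red 43 [ 527.1 -311.5  160.7] [ 519.  -319.8  138.5] [ 533.  -305.2  180.5]
 top 12 [ 527.5 -312.9  178. ]
 dir [0.41 0.91] [18.81502389 14.09734118]
scene blk 479 [ 521.9 -238.5  106.1] [ 462.6 -290.   101.1] [ 568.7 -193.9  110.6]
 z 106.26523638704566 ((515.4324951171875, -250.1573944091797), 66.32212829589844) (array([ 515.42780001, -250.75873052]), np.float64(65.0920572240015))
scene blu 471 [ 540.  -210.8   51.4] [ 486.9 -251.7   12.8] [ 574.  -191.4   88.2]
(array([ 515.79981911, -249.93536751]), np.float64(57.24202164998106))
scene bar 387 [464.9 238.8 138. ] ((465.03076171875, 229.07015991210938), (18.568214416503906, 329.95599365234375), 4.406996726989746)
scene base 1644 [472.  240.   10.5] ((465.954833984375, 229.1427001953125), (93.2888412475586, 328.6167297363281), 4.4949750900268555)
nut 50 [611.9 -57.5  10.2] [589. -76.] [624. -46.]
side yel 25 [ 506.4 -231.7  155.2] [ 500.1 -248.7  143.5] [ 518.3 -223.2
[... 249 characters left out ...]
 582 [ 508.  -239.5  108.9] [ 456.8 -298.2  104. ] [ 563.4 -193.   111.2]
 z 109.29089592798965 ((511.3042907714844, -271.5799255371094), 86.25223541259766) (array([ 512.90482891, -261.31708648]), np.float64(69.25762932484061))
side blu 889 [ 499.8 -205.9   53.5] [ 455.3 -234.5   14.6] [ 553.8 -192.7   90.6]
(array([ 511.57580771, -252.36370723]), np.float64(58.95498512181587))
side bar 945 [458.6 262.5 140.5] ((462.188232421875, 228.2593536376953), (15.845285415649414, 329.6092834472656), 4.473862171173096)
side base 4417 [454.8 254.1  13.1] ((462.36322021484375, 228.20237731933594), (89.77240753173828, 328.9674987792969), 4.13132381439209)
nut 41 [608.8 -60.1  15.6] [597. -90.] [634. -46.]
```

```bash
cat >> h.py <<'E'
def tool(yaw,tilt=0,tax=None):
    c,s=np.cos(yaw),np.sin(yaw)
    M=np.array([[0,-s,c],[0,c,s],[-1,0,0.]])
    # tilt about jaw axis (tool z), positive = per rotvec about tool z
    return M@R.from_rotvec([0,0,tilt]).as_matrix()
def pose():
    s=manip.sense(); return np.array(s['tcp_pos']),R.from_quat(s['ee_rot']).as_matrix(),s
def rows(tgts,hand,cur=None):
    """tgts: list of (pos,R,nrows)"""
    p,M,s=pose() if cur is None else (*cur,None)
    out=[]
    for tp,tM,n in tgts:
        tp=np.array(tp,float); rv=R.from_matrix(M.T@tM).as_rotvec()
        if n is None: n=max(1,int(np.ceil(max(np.linalg.norm(tp-p)/60,np.linalg.norm(rv)/0.18))))
        p0,M0=p,M
        for i in range(1,n+1):
            tM_=M0@R.from_rotvec(rv*i/n).as_matrix(); tp_=p0+(tp-p0)*i/n
            # account rounding
            d=np.round(M.T@(tp_-p)/10,2); a=np.round(R.from_matrix(M.T@tM_).as_rotvec(),3)
            p=p+M@d*10; M=M@R.from_rotvec(a).as_matrix()
            out.append([d.tolist(),a.tolist(),hand])
    for i in range(0,len(out),5): print('plan',str(out[i:i+5]).replace('-0.0,','0,').replace('0.0,','0,').replace('0.0]','0]').replace(' ',''))
    return p,M
def st():
    p,M,s=pose(); print('t',s['time_s'],'tcp',p.round(1),'yaw',round(np.arctan2(M[1,2],M[0,2]),3),'x',M[:,0].round(3),'F',np.round(s['wrist_force'],1),'T',np.round(s['ft_torque'],2),'g',round(float(s['grip_width']),3),'q',np.round(s['q'],2))
E
python3 - <<'E'
from h import *
st()
rows([((513,-250,265),tool(-2.89),10)],0.6)
E
```

```text
t 1.45 tcp [ 211.3 -588.2  222.5] yaw -1.226 x [ 0.  0. -1.] F [ 0.4  0.6 -0. ] T [ 0.   -0.01 -0.02] g 0.999 q [-1.35  0.22  1.53  0.    1.39 -0.13]
plan [[[-0.42,3.98,-2.16],[0.166,0,-0],0.6],[[-0.43,3.57,-2.8],[0.167,0,-0],0.6],[[-0.42,3.06,-3.34],[0.166,0,-0],0.6],[[-0.43,2.46,-3.81],[0.167,0,-0],0.6],[[-0.42,1.8,-4.16],[0.166,0,-0],0.6]]
plan [[[-0.43,1.08,-4.4],[0.166,0,-0],0.6],[[-0.42,0.34,-4.52],[0.167,0,-0],0.6],[[-0.43,-0.41,-4.51],[0.166,0,0],0.6],[[-0.42,-1.16,-4.39],[0.167,0,0],0.6],[[-0.42,-1.87,-4.13],[0.166,0,0],0.6]]
```

>>> arm_command(
  plan=[
    [[-0.42, 3.98, -2.16], [0.166, 0, 0], 0.6],
    [[-0.43, 3.57, -2.8], [0.167, 0, 0], 0.6],
    [[-0.42, 3.06, -3.34], [0.166, 0, 0], 0.6],
    [[-0.43, 2.46, -3.81], [0.167, 0, 0], 0.6],
    [[-0.42, 1.8, -4.16], [0.166, 0, 0], 0.6],
  ],
  squeeze=30,
)

```text
time_s: 2.08
tcp_pos: [363.0, -418.0, 244.1]
ee_rot: [0.607, 0.363, -0.607, 0.363]
wrist_force: [0.7, 0.2, -0.2]
grip_width: 0.616
```

>>> arm_command(
  plan=[
    [[-0.43, 1.08, -4.4], [0.166, 0, 0], 0.6],
    [[-0.42, 0.34, -4.52], [0.167, 0, 0], 0.6],
    [[-0.43, -0.41, -4.51], [0.166, 0, 0], 0.6],
    [[-0.42, -1.16, -4.39], [0.167, 0, 0], 0.6],
    [[-0.42, -1.87, -4.13], [0.166, 0, 0], 0.6],
  ],
)

```text
time_s: 2.7
tcp_pos: [513.9, -248.8, 265.3]
ee_rot: [0.702, 0.087, -0.702, 0.087]
wrist_force: [-0.2, -0.2, 0.5]
grip_width: 0.598
```

```bash
cat > cap.py <<'E'
from h import *
def look(fn):
    p=shot('wrist',fn); H=hsv(p); C=np.full(p['frame'].shape,1e9); m=p['range_z']>0; C[m]=cloud(p,m)
    z=C[...,2]; S=H[...,1];hue=H[...,0]
    yel=(S>120)&(hue>20)&(hue<36)&(z>125)&(z<200); red=(S>150)&((hue<8)|(hue>172))&(z>125)&(z<205)
    for nm,k in(('yel',yel),('red',red)):
        c=C[k]
        if len(c)<20: print(nm,len(c)); continue
        t=c[c[:,2]>np.percentile(c[:,2],95)-5]; r=cv2.minAreaRect(t[:,:2].astype(np.float32))
        u,s,vt=np.linalg.svd(t[:,:2]-t[:,:2].mean(0),full_matrices=False); d=vt[0]*np.sign(vt[0][1])
        print(nm,len(t),'top',np.median(t[:,2]).round(1),'rect',np.round(r[0],1),np.round(r[1],1),'long axis ang',np.arctan2(d[1],d[0]).round(3),t.mean(0).round(1))
    return p,C,H
E
python3 - <<'E'
from cap import *
st(); look('w1'); st()
E
```

```text
t 2.7 tcp [ 513.9 -248.8  265.3] yaw -2.896 x [ 0. -0. -1.] F [-0.2 -0.2  0.5] T [ 0.11  0.   -0.01] g 0.598 q [-0.59  0.07  1.62 -0.    1.46  2.31]
yel 485 top 170.3 rect [ 513.6 -259.4] [11.9 38.4] long axis ang 1.87 [ 513.8 -259.2  170.3]
red 266 top 182.0 rect [ 523.4 -313.8] [14.1 14.5] long axis ang 2.691 [ 523.4 -313.9  182. ]
t 2.75 tcp [ 517.1 -244.7  266. ] yaw -2.902 x [ 0.004  0.002 -1.   ] F [-0.2  3.8 -0.2] T [ 0.27 -0.03  0.01] g 0.599 q [-0.58  0.07  1.62  0.    1.46  2.32]
```

View pics/w1.png

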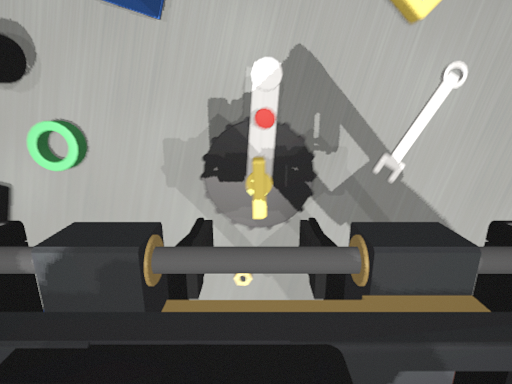

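>>> arm_command(
  plan=[
    [[0, -5, 0], [0, 0, 0], 0.5],
    [[0, 0, 0], [0, 0, 0], 0.5],
    [[0, 0, 0], [0, 0, 0], 0.5],
  ],
)

```text
time_s: 3.12
tcp_pos: [500.7, -201.8, 265.2]
ee_rot: [0.702, 0.089, -0.701, 0.089]
wrist_force: [-0.7, 0.3, 0.7]
grip_width: 0.508
```

```bash
python3 - <<'E'
from cap import *
st(); p,C,H=look('w2'); st()
m=(C[...,2]>80)&(C[...,2]<125)&(H[...,2]<60)&(abs(C[...,0]-513)<90)&(abs(C[...,1]+250)<90)
t=C[m];q=np.median(t[:,2]);t=t[abs(t[:,2]-q)<4][:,:2].astype(np.float32);print('cap',q,len(t),cv2.minEnclosingCircle(t))
E
```

```text
t 3.125 tcp [ 500.7 -201.8  265.2] yaw -2.889 x [ 0.001 -0.001 -1.   ] F [-0.7  0.3  0.7] T [ 0.21 -0.    0.04] g 0.508 q [-0.53 -0.01  1.7  -0.    1.46  2.36]
yel 335 top 170.1 rect [ 511.2 -251.2] [11.8 54.8] long axis ang 1.841 [ 509.4 -242.8  170.1]
red 57 top 181.2 rect [ 522.7 -314.1] [16.7 15.8] long axis ang 1.177 [ 521.5 -311.1  181. ]
t 3.175 tcp [ 500.7 -202.3  265.2] yaw -2.89 x [ 0.001 -0.001 -1.   ] F [0.1 0.3 0.4] T [ 0.08 -0.04 -0.  ] g 0.503 q [-0.53 -0.01  1.7  -0.    1.46  2.36]
cap 109.45806018912089 2751 ((510.3502197265625, -248.27647399902344), 64.766357421875)
```

View pics/w2.png

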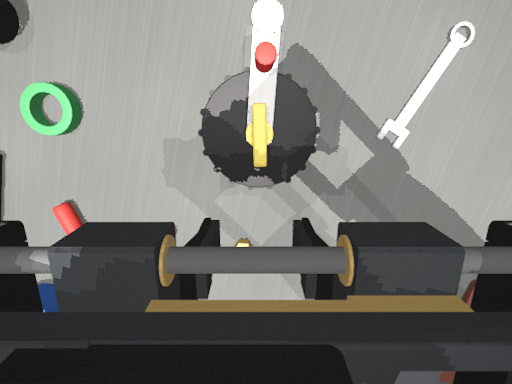

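```bash
python3 - <<'E'
from cap import *
c=rows([((512,-251,190),tool(-2.875),2),((512,-251,190),tool(-2.875),1),((512,-251,141),tool(-2.875),2)],0.4)
E
```

```text
plan [[[3.76,2.5,0.06],[-0.008,0,-0],0.4],[[3.76,2.49,0.08],[-0.007,0,-0.001],0.4],[[0,0,-0],[0,0,0],0.4],[[2.45,0,-0],[0,0,0],0.4],[[2.45,0,-0],[0,0,0],0.4]]
```

>>> arm_command(
  plan=[
    [[3.76, 2.5, 0.06], [-0.008, 0, 0], 0.4],
    [[3.76, 2.49, 0.08], [-0.007, 0, 0], 0.4],
    [[0, 0, 0], [0, 0, 0], 0.4],
    [[2.45, 0, 0], [0, 0, 0], 0.4],
    [[2.45, 0, 0], [0, 0, 0], 0.4],
  ],
)

```text
time_s: 3.8
tcp_pos: [512.8, -251.1, 142.3]
ee_rot: [0.702, 0.093, -0.7, 0.094]
wrist_force: [0.9, 0.3, -0.2]
grip_width: 0.398
```

>>> arm_command(
  plan=[
    [[0, 0, 0], [0, 0, 0], 0],
    [[0, 0, 0], [0, 0, 0], 0],
    [[0, 0, 0], [0, 0, 0], 0],
    [[0, 0, 0], [0, 0, 0], 0],
  ],
  squeeze=30,
)

```text
time_s: 4.3
tcp_pos: [512.6, -250.9, 142.6]
ee_rot: [0.702, 0.093, -0.7, 0.095]
wrist_force: [-0.5, -0.0, 6.0]
grip_width: 0.136
```

```bash
python3 - <<'E'
from cap import *
st()
E
```

```text
t 4.3 tcp [ 512.6 -250.9  142.6] yaw -2.875 x [ 0.002 -0.002 -1.   ] F [-0.5 -0.   6. ] T [ 0.05  0.34 -0.07] g 0.136 q [-0.59  0.16  1.75 -0.    1.23  2.28]
```

>>> arm_command(
  plan=[
    [[-0.09, 0, 0], [-0.18, 0, 0], 0],
    [[-0.09, 0, 0], [-0.18, 0, 0], 0],
    [[-0.09, 0, 0], [-0.18, 0, 0], 0],
    [[-0.09, 0, 0], [-0.18, 0, 0], 0],
    [[-0.09, 0, 0], [-0.18, 0, 0], 0],
  ],
)

```text
time_s: 4.92
tcp_pos: [512.3, -251.3, 147.1]
ee_rot: [-0.589, -0.39, 0.589, -0.392]
wrist_force: [-3.8, -1.6, 5.9]
grip_width: 0.137
```

```bash
python3 - <<'E'
from cap import *
st()
E
```

```text
t 4.925 tcp [ 512.3 -251.3  147.1] yaw -1.969 x [ 0.002 -0.002 -1.   ] F [-3.8 -1.6  5.9] T [-0.27  0.56 -0.14] g 0.137 q [-0.59  0.16  1.75 -0.    1.24  1.38]
```

>>> arm_command(
  plan=[
    [[-0.09, 0, 0], [-0.18, 0, 0], 0],
    [[-0.09, 0, 0], [-0.18, 0, 0], 0],
    [[-0.09, 0, 0], [-0.18, 0, 0], 0],
    [[-0.09, 0, 0], [-0.18, 0, 0], 0],
    [[-0.09, 0, 0], [-0.18, 0, 0], 0],
  ],
)

```text
time_s: 5.55
tcp_pos: [512.4, -252.0, 151.7]
ee_rot: [0.36, 0.607, -0.361, 0.61]
wrist_force: [-1.6, -3.7, 5.8]
grip_width: 0.136
```

>>> arm_command(
  plan=[
    [[-0.09, 0, 0], [-0.18, 0, 0], 0],
    [[-0.09, 0, 0], [-0.18, 0, 0], 0],
    [[-0.09, 0, 0], [-0.18, 0, 0], 0],
    [[0, 0, 0], [0, 0, 0], 0],
  ],
)

```text
time_s: 6.05
tcp_pos: [512.0, -252.4, 154.2]
ee_rot: [0.185, 0.681, -0.188, 0.683]
wrist_force: [-3.3, -6.0, 4.4]
grip_width: 0.133
```

```bash
python3 - <<'E'
from cap import *
st(); look('w3')
E
```

```text
t 6.05 tcp [ 512.  -252.4  154.2] yaw -0.534 x [ 0.001 -0.004 -1.   ] F [-3.3 -6.   4.4] T [-0.97  0.59 -0.43] g 0.133 q [-0.59  0.15  1.74 -0.    1.25 -0.06]
yel 1478 top 181.7 rect [ 512.7 -250.3] [55.8 12.1] long axis ang 1.003 [ 513.6 -248.7  181.6]
red 0
```

View pics/w3.png

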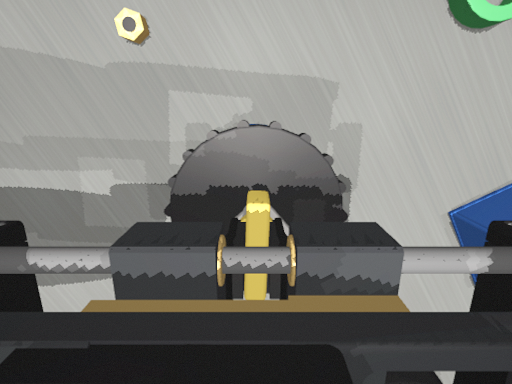

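```bash
python3 - <<'E'
from cap import *
p,M,s=pose(); up=(p[0],p[1],206)
c=rows([(p,M,2),(up,M,1),((523,-314,206),tool(0.171),4),((523,-314,206),tool(0.171),1),((523,-314,142),tool(0.171),2)],0.45)
E
```

```text
plan [[[0,0,0],[0,0,0],0.45],[[0,0,0],[0,0,0],0.45],[[-5.18,-0.02,0.02],[0,0,0],0.45],[[0.01,-1.18,1.02],[-0.177,0.001,0.001],0.45],[[0,-1.35,0.8],[-0.176,0,0.001],0.45]]
plan [[[0.01,-1.46,0.55],[-0.177,0.001,0.001],0.45],[[0,-1.53,0.28],[-0.177,0,0.001],0.45],[[0,0,0],[0,0,-0],0.45],[[3.2,0,0],[0,0,-0],0.45],[[3.2,-0.01,0],[0,0,-0],0.45]]
```

>>> arm_command(
  plan=[
    [[0, 0, 0], [0, 0, 0], 0.45],
    [[0, 0, 0], [0, 0, 0], 0.45],
    [[-5.2, 0, 0], [0, 0, 0], 0.45],
    [[0.01, -1.18, 1.02], [-0.177, 0, 0], 0.45],
    [[0, -1.35, 0.8], [-0.176, 0, 0], 0.45],
  ],
)

```text
time_s: 6.72
tcp_pos: [518.0, -281.0, 205.2]
ee_rot: [0.062, 0.704, -0.062, 0.705]
wrist_force: [-0.2, -0.1, -1.0]
grip_width: 0.446
```

>>> arm_command(
  plan=[
    [[0.01, -1.46, 0.55], [-0.177, 0, 0], 0.45],
    [[0, -1.53, 0.28], [-0.177, 0, 0], 0.45],
    [[0, 0, 0], [0, 0, 0], 0.45],
    [[3.2, 0, 0], [0, 0, 0], 0.45],
    [[3.2, 0, 0], [0, 0, 0], 0.45],
  ],
)

```text
time_s: 7.35
tcp_pos: [523.2, -310.8, 139.9]
ee_rot: [-0.059, 0.704, 0.059, 0.705]
wrist_force: [-0.4, -0.1, -0.4]
grip_width: 0.451
```

>>> arm_command(
  plan=[
    [[0, 0, 0], [0, 0, 0], 0],
    [[0, 0, 0], [0, 0, 0], 0],
    [[0, 0, 0], [0, 0, 0], 0],
    [[0, 0, 0], [0, 0, 0], 0],
  ],
  squeeze=8,
)

```text
time_s: 7.85
tcp_pos: [523.4, -312.0, 142.1]
ee_rot: [-0.061, 0.704, 0.06, 0.705]
wrist_force: [-3.0, 0.8, 5.1]
grip_width: 0.203
```

```bash
cat >> h.py <<'E'
def arc(piv,ang0,dang,n,hand,z,rad=40,yawoff=-np.pi/2,cur=None):
    """tcp moves on arc about piv; ang = direction angle pivot->peg; yaw=ang+yawoff"""
    t=[]
    for i in range(1,n+1):
        a=ang0+dang*i/n
        t.append(((piv[0]+rad*np.cos(a),piv[1]+rad*np.sin(a),z),tool(a+yawoff),1))
    return rows(t,hand,cur)
E
python3 - <<'E'
from cap import *
st()
p,M,s=pose()
piv=p[:2]-40*M[:2,1]; print(piv); a=np.arctan2(M[1,1],M[0,1])
arc(piv,a,-1.8,15,0,p[2])
E
```

```text
t 7.85 tcp [ 523.4 -312.   142.1] yaw 0.172 x [ 0.002 -0.001 -1.   ] F [-3.   0.8  5.1] T [ 0.21  0.42 -0.01] g 0.203 q [-0.67  0.25  1.65 -0.    1.24 -0.84]
[ 530.20139131 -351.44318449]
plan [[[0,-0.03,0.48],[0.12,0.001,0.001],0],[[0,-0.03,0.48],[0.12,0,0],0],[[0,-0.03,0.48],[0.12,0,0],0],[[0,-0.03,0.47],[0.12,0,0],0],[[0,-0.02,0.48],[0.12,0,0],0]]
plan [[[0,-0.03,0.48],[0.12,0.001,0],0],[[0,-0.03,0.48],[0.12,0,0],0],[[0,-0.03,0.48],[0.12,0,0],0],[[0,-0.03,0.48],[0.12,0,0],0],[[0,-0.03,0.48],[0.12,0,0],0]]
plan [[[0,-0.03,0.48],[0.12,0,0],0],[[0,-0.03,0.47],[0.12,0,0],0],[[0,-0.02,0.48],[0.12,0,0],0],[[0,-0.03,0.48],[0.12,0,0],0],[[0,-0.03,0.48],[0.12,0,0],0]]
```

>>> arm_command(
  plan=[
    [[0, -0.03, 0.48], [0.12, 0, 0], 0],
    [[0, -0.03, 0.48], [0.12, 0, 0], 0],
    [[0, -0.03, 0.48], [0.12, 0, 0], 0],
    [[0, -0.03, 0.48], [0.12, 0, 0], 0],
    [[0, -0.03, 0.48], [0.12, 0, 0], 0],
  ],
)

```text
time_s: 8.48
tcp_pos: [546.6, -315.2, 141.2]
ee_rot: [0.151, 0.69, -0.152, 0.691]
wrist_force: [-2.1, -0.1, 1.2]
grip_width: 0.316
```

>>> arm_command(
  plan=[
    [[0, -0.03, 0.48], [0.12, 0, 0], 0],
    [[0, -0.03, 0.48], [0.12, 0, 0], 0],
    [[0, -0.03, 0.48], [0.12, 0, 0], 0],
    [[0, -0.03, 0.48], [0.12, 0, 0], 0],
    [[0, -0.03, 0.48], [0.12, 0, 0], 0],
  ],
)

```text
time_s: 9.1
tcp_pos: [565.3, -328.7, 140.7]
ee_rot: [0.35, 0.615, -0.348, 0.615]
wrist_force: [2.4, 7.0, 0.9]
grip_width: 0.207
```

>>> arm_command(
  plan=[
    [[0, -0.03, 0.48], [0.12, 0, 0], 0],
    [[0, -0.03, 0.48], [0.12, 0, 0], 0],
    [[0, -0.03, 0.48], [0.12, 0, 0], 0],
    [[0, -0.03, 0.48], [0.12, 0, 0], 0],
    [[0, -0.03, 0.48], [0.12, 0, 0], 0],
  ],
)

```text
time_s: 9.72
tcp_pos: [573.4, -351.0, 140.8]
ee_rot: [0.517, 0.484, -0.512, 0.486]
wrist_force: [12.5, 7.3, -5.1]
grip_width: 0.205
```

```bash
python3 - <<'E'
from cap import *
st(); shot('side','s1'); shot('scene','c1')
E
```

```text
t 9.725 tcp [ 573.4 -351.   140.8] yaw -1.631 x [ 0.007  0.003 -1.   ] F [12.5  7.3 -5.1] T [ 1.18 -2.04 -0.1 ] g 0.205 q [-0.67  0.39  1.47  0.01  1.27  0.96]
```

View pics/c1.png

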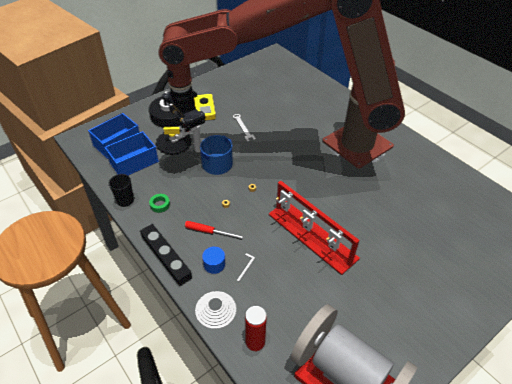

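```bash
python3 - <<'E'
from cap import *
p,M,s=pose()
c=rows([(p,M,2),((p[0],p[1],230),M,2),((440,229,310),tool(-1.494),11)],0.6)
E
```

```text
plan [[[0,0,0],[0,0,0],0.6],[[0,0,0],[0,0,0],0.6],[[-4.46,0.03,-0.01],[0,0,0],0.6],[[-4.46,0.03,-0.01],[0,0,0],0.6],[[-0.73,-1.52,-5.2],[-0.012,0,-0.001],0.6]]
plan [[[-0.73,-1.46,-5.22],[-0.013,0,-0],0.6],[[-0.72,-1.38,-5.24],[-0.012,0,-0.001],0.6],[[-0.73,-1.33,-5.25],[-0.013,0,-0.001],0.6],[[-0.73,-1.26,-5.27],[-0.012,-0.001,-0],0.6],[[-0.73,-1.2,-5.29],[-0.012,0,-0.001],0.6]]
plan [[[-0.73,-1.13,-5.3],[-0.013,0,-0.001],0.6],[[-0.72,-1.06,-5.31],[-0.012,0,-0],0.6],[[-0.73,-1.0,-5.33],[-0.013,0,-0.001],0.6],[[-0.73,-0.94,-5.33],[-0.012,0,-0.001],0.6],[[-0.73,-0.86,-5.35],[-0.012,0,-0],0.6]]
```

>>> arm_command(
  plan=[
    [[0, 0, 0], [0, 0, 0], 0.6],
    [[0, 0, 0], [0, 0, 0], 0.6],
    [[-4.5, 0, 0], [0, 0, 0], 0.6],
    [[-4.5, 0, 0], [0, 0, 0], 0.6],
    [[-0.73, -1.52, -5.2], [-0.012, 0, -0.001], 0.6],
  ],
)

```text
time_s: 10.45
tcp_pos: [559.1, -304.7, 242.7]
ee_rot: [0.512, 0.485, -0.512, 0.491]
wrist_force: [0.9, 0.7, 0.0]
grip_width: 0.588
```

>>> arm_command(
  plan=[
    [[-0.73, -1.46, -5.22], [-0.013, 0, 0], 0.6],
    [[-0.72, -1.38, -5.24], [-0.012, 0, -0.001], 0.6],
    [[-0.73, -1.33, -5.25], [-0.013, 0, -0.001], 0.6],
    [[-0.73, -1.26, -5.27], [-0.012, -0.001, 0], 0.6],
    [[-0.73, -1.2, -5.29], [-0.012, 0, -0.001], 0.6],
  ],
)

```text
time_s: 11.08
tcp_pos: [495.8, -35.6, 274.7]
ee_rot: [0.495, 0.504, -0.497, 0.504]
wrist_force: [1.2, 0.3, 0.1]
grip_width: 0.601
```

>>> arm_command(
  plan=[
    [[-0.73, -1.13, -5.3], [-0.013, 0, -0.001], 0.6],
    [[-0.72, -1.06, -5.31], [-0.012, 0, 0], 0.6],
    [[-0.73, -1.0, -5.33], [-0.013, 0, -0.001], 0.6],
    [[-0.73, -0.94, -5.33], [-0.012, 0, -0.001], 0.6],
    [[-0.73, -0.86, -5.35], [-0.012, 0, 0], 0.6],
  ],
)

```text
time_s: 11.7
tcp_pos: [435.1, 228.5, 311.3]
ee_rot: [0.478, 0.52, -0.482, 0.518]
wrist_force: [2.1, -0.2, 0.7]
grip_width: 0.599
```

>>> arm_command(
  plan=[
    [[0, 0, 0], [0, 0, 0], 0.6],
    [[0, 0, 0], [0, 0, 0], 0.6],
  ],
)

```text
time_s: 11.95
tcp_pos: [435.6, 226.8, 310.5]
ee_rot: [0.478, 0.521, -0.482, 0.518]
wrist_force: [0.1, 1.0, 0.2]
grip_width: 0.6
```

```bash
python3 - <<'E'
from cap import *
st(); p=shot('wrist','w4'); H=hsv(p); C=np.full(p['frame'].shape,1e9); m=p['range_z']>0; C[m]=cloud(p,m); np.save('C4.npy',C)
z=C[...,2]
red=(H[...,1]>150)&((H[...,0]<8)|(H[...,0]>172))&(abs(C[...,1]-229)<200)
for lo,hi in((130,150),(6,20)):
    c=C[red&(z>lo)&(z<hi)]
    if len(c)>20: print(len(c),np.median(c[:,2]),cv2.minAreaRect(c[:,:2].astype(np.float32)))
wh=(~red)&(z>140)&(z<170)&(abs(C[...,1]-229)<170)&(C[...,0]>470)
n,lab=cv2.connectedComponents(wh.astype(np.uint8))
for i in range(1,n):
    c=C[lab==i]
    if len(c)>15: print(len(c),c.mean(0).round(1),np.median(c[:,2]).round(1),cv2.minAreaRect(c[:,:2].astype(np.float32)))
# side cam stand cloud fused
E
```

```text
t 11.95 tcp [435.6 226.8 310.5] yaw -1.492 x [-0.007 -0.002 -1.   ] F [0.1 1.  0.2] T [-0.02  0.02 -0.01] g 0.6 q [ 0.32 -0.14  1.74  0.    1.55  1.81]
3602 140.81244695798586 ((479.25738525390625, 229.582275390625), (51.81936264038086, 327.4709167480469), 4.835877895355225)
7325 13.006813202343892 ((462.30438232421875, 228.2314910888672), (87.78732299804688, 326.9838562011719), 4.521791934967041)
104 [521.2 337.6 154.2] 157.9 ((521.3056640625, 338.00592041015625), (13.803496360778809, 5.962874412536621), 8.27602767944336)
69 [528.9 234.  155.4] 158.9 ((528.9796142578125, 233.88360595703125), (12.980486869812012, 4.335498809814453), 4.268100261688232)
103 [536.8 130.3 153.9] 157.8 ((536.7036743164062, 129.7058868408203), (14.012779235839844, 5.517469882965088), 1.456047773361206)
212 [498.8 231.9 148.9] 149.8 ((498.8716735839844, 231.6168975830078), (5.19939661026001, 39.28337097167969), 4.369579792022705)
232 [487.6 335.  149.7] 149.9 ((487.5411071777344, 335.9207763671875), (5.501502513885498, 40.61698913574219), 4.329623699188232)
230 [499.8 127.3 149.7] 149.8 ((499.82611083984375, 126.72021484375), (5.530523300170898, 40.46133804321289), 4.6745805740356445)
```

View pics/w4.png

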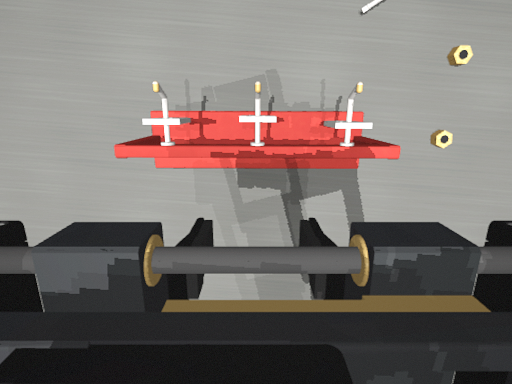

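```bash
python3 - <<'E'
from cap import *
T=tool(-1.494)
c=rows([((499.5,126.6,200),T,4),((499.5,126.6,200),T,1),((499.5,126.6,120.5),T,3)],0.65)
E
```

```text
plan [[[2.75,1.41,2.6],[0,0,0.002],0.65],[[2.76,1.41,2.61],[0.001,0.001,0.002],0.65],[[2.75,1.41,2.6],[0,0,0.001],0.65],[[2.76,1.4,2.61],[0,0,0.002],0.65],[[0,0,-0],[0,0,0],0.65]]
plan [[[2.65,0,-0],[0,0,0],0.65],[[2.65,0,-0],[0,0,0],0.65],[[2.65,0,-0],[0,0,0],0.65]]
```

>>> arm_command(
  plan=[
    [[2.75, 1.41, 2.6], [0, 0, 0.002], 0.65],
    [[2.76, 1.41, 2.61], [0.001, 0.001, 0.002], 0.65],
    [[2.75, 1.41, 2.6], [0, 0, 0.001], 0.65],
    [[2.76, 1.4, 2.61], [0, 0, 0.002], 0.65],
    [[0, 0, 0], [0, 0, 0], 0.65],
  ],
)

```text
time_s: 12.62
tcp_pos: [498.4, 124.4, 197.3]
ee_rot: [0.48, 0.519, -0.483, 0.516]
wrist_force: [-0.5, -0.6, 0.5]
grip_width: 0.649
```

>>> arm_command(
  plan=[
    [[2.65, 0, 0], [0, 0, 0], 0.65],
    [[2.65, 0, 0], [0, 0, 0], 0.65],
    [[2.65, 0, 0], [0, 0, 0], 0.65],
    [[0, 0, 0], [0, 0, 0], 0.65],
    [[0, 0, 0], [0, 0, 0], 0.65],
  ],
)

```text
time_s: 13.25
tcp_pos: [500.3, 127.7, 122.2]
ee_rot: [0.481, 0.519, -0.48, 0.519]
wrist_force: [0.4, -0.5, -0.2]
grip_width: 0.649
```

```bash
python3 - <<'E'
from cap import *
st(); p=shot('wrist','w5')
E
```

```text
t 13.25 tcp [500.3 127.7 122.2] yaw -1.493 x [ 0.002  0.001 -1.   ] F [ 0.4 -0.5 -0.2] T [-0.01  0.03 -0.05] g 0.649 q [0.1  0.06 1.91 0.   1.18 1.59]
```

View pics/w5.png

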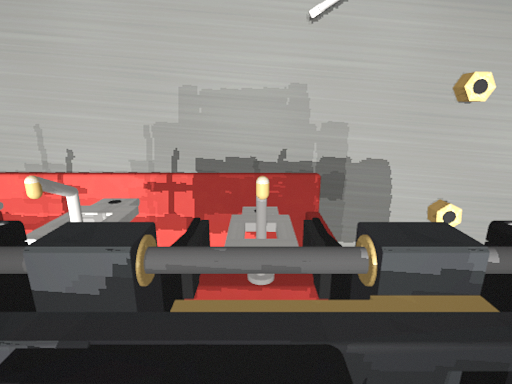

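>>> arm_command(
  plan=[
    [[0, 0, 0], [0, 0, 0], 0.3],
    [[0, 0, 0], [0, 0, 0], 0.3],
    [[0, 0, 0], [0, 0, 0], 0.3],
    [[0, 0, 0], [0, 0, 0], 0.3],
  ],
  squeeze=30,
)

```text
time_s: 13.8
tcp_pos: [499.8, 127.8, 121.1]
ee_rot: [0.481, 0.519, -0.48, 0.519]
wrist_force: [-0.9, -1.3, 3.7]
grip_width: 0.452
```

>>> arm_command(
  plan=[
    [[-0.45, 0, 0], [0, 0, 0], 0.3],
    [[-0.45, 0, 0], [0, 0, 0], 0.3],
    [[0, 0, 0], [0, 0, 0], 0.3],
  ],
)

```text
time_s: 14.18
tcp_pos: [499.5, 127.8, 129.8]
ee_rot: [0.48, 0.519, -0.48, 0.519]
wrist_force: [0.2, 1.2, -0.3]
grip_width: 0.454
```

```bash
python3 - <<'E'
from cap import *
st()
E
```

```text
t 14.175 tcp [499.5 127.8 129.8] yaw -1.493 x [ 0.     0.001 -1.   ] F [ 0.2  1.2 -0.3] T [0.02 0.08 0.01] g 0.454 q [0.1  0.05 1.9  0.   1.19 1.59]
```

```bash
cat >> h.py <<'E'
SY=0.0777; SC=np.array([462.5,228.5])
def sw(x,y,z):
    c,s=np.cos(SY),np.sin(SY); return np.array([SC[0]+c*x-s*y,SC[1]+s*x+c*y,z])
E
python3 - <<'E'
from cap import *
T=tool(-1.494); T2=tool(-1.494,0.65); Y=-104.5
a=[(sw(46,Y,130),T,2),(sw(46,Y,130),T2,5),(sw(58,Y,130),T2,2),(sw(62,Y,134),T2,1),(sw(72,Y,156),T2,3),(sw(82,Y,178),T2,2),(sw(94,Y,205),T2,1),(sw(96,Y,240),T,4)]
rows(a,0.3)
E
```

```text
plan [[[-0.01,0.84,0.06],[0.001,0,-0],0.3],[[-0.01,0.85,0.06],[0,-0.001,-0],0.3],[[0,0,0],[0,0,0.13],0.3],[[0,0,0],[0,0,0.13],0.3],[[0,0,0],[0,0,0.13],0.3]]
plan [[[0,0,0],[0,0,0.13],0.3],[[0,0,0],[0,0,0.13],0.3],[[0.36,0.48,-0],[0,0,-0],0.3],[[0.37,0.47,-0],[0,0,-0],0.3],[[-0.08,0.56,-0],[0,0,-0],0.3]]
plan [[[-0.38,0.71,-0],[0,0,-0],0.3],[[-0.38,0.71,-0],[0,0,-0],0.3],[[-0.38,0.71,-0],[0,0,-0],0.3],[[-0.57,1.06,-0],[0,0,-0],0.3],[[-0.58,1.07,-0],[0,0,-0],0.3]]
plan [[[-1.42,2.59,-0],[0,0,-0],0.3],[[-0.67,0.57,0],[0,0,-0.163],0.3],[[-0.75,0.45,0],[0,0,-0.162],0.3],[[-0.81,0.33,0],[0,0,-0.163],0.3],[[-0.86,0.19,0],[0,0,-0.162],0.3]]
```

>>> arm_command(
  plan=[
    [[0, 0.84, 0.06], [0, 0, 0], 0.3],
    [[0, 0.85, 0.06], [0, 0, 0], 0.3],
    [[0, 0, 0], [0, 0, 0.13], 0.3],
    [[0, 0, 0], [0, 0, 0.13], 0.3],
    [[0, 0, 0], [0, 0, 0.13], 0.3],
  ],
)

```text
time_s: 14.8
tcp_pos: [517.0, 127.8, 129.9]
ee_rot: [0.573, 0.415, -0.369, 0.603]
wrist_force: [0.3, 0.1, -1.8]
grip_width: 0.455
```

>>> arm_command(
  plan=[
    [[0, 0, 0], [0, 0, 0.13], 0.3],
    [[0, 0, 0], [0, 0, 0.13], 0.3],
    [[0, 0, 0], [0, 0, 0], 0.3],
  ],
)

```text
time_s: 15.18
tcp_pos: [513.5, 127.7, 126.7]
ee_rot: [0.62, 0.34, -0.291, 0.644]
wrist_force: [-0.2, 0.0, -0.6]
grip_width: 0.452
```

```bash
python3 - <<'E'
from cap import *
st(); print(sw(46,-104.5,130))
p=manip.grab_frame('side'); f=p['frame'][150:290,190:330]; cv2.imwrite('pics/s2.png',cv2.cvtColor(cv2.resize(f,None,fx=4,fy=4),cv2.COLOR_RGB2BGR))
E
```

```text
t 15.175 tcp [513.5 127.7 126.7] yaw -1.493 x [ 0.599  0.047 -0.799] F [-0.2  0.  -0.6] T [ 0.04  0.58 -0.06] g 0.452 q [ 0.11 -0.36  2.4  -0.04  0.46  1.63]
[516.47269453 127.8858944  130.        ]
```

View pics/s2.png

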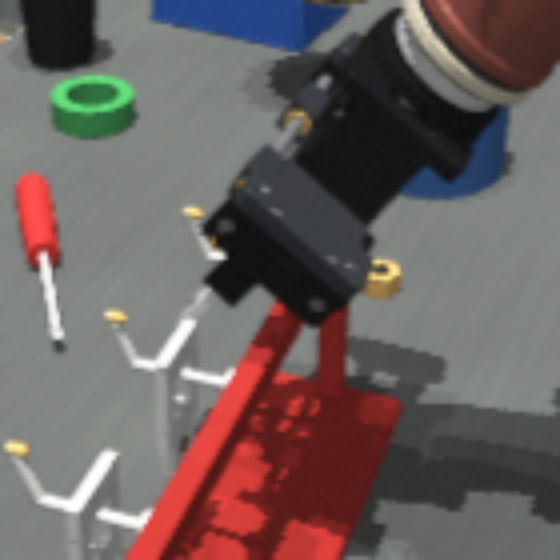

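>>> arm_command(
  plan=[
    [[0, 0, 0], [0, 0, 0], 0.3],
    [[0, 0, 0], [0, 0, 0], 0.3],
  ],
)

```text
time_s: 15.48
tcp_pos: [517.9, 127.9, 131.0]
ee_rot: [0.621, 0.338, -0.289, 0.645]
wrist_force: [0.9, 0.3, -1.6]
grip_width: 0.455
```

```bash
python3 - <<'E'
from cap import *
st(); 
T=tool(-1.494); T2=tool(-1.494,0.65); Y=-104.5
a=[(sw(52,Y,130),T2,1),(sw(59,Y,130),T2,1),(sw(63,Y,134),T2,1),(sw(73,Y,156),T2,3),(sw(83,Y,178),T2,2),(sw(94,Y,205),T2,1),(sw(96,Y,240),T,4)]
rows(a,0.3)
E
```

```text
t 15.475 tcp [517.9 127.9 131. ] yaw -1.493 x [ 0.604  0.047 -0.796] F [ 0.9  0.3 -1.6] T [0.01 0.54 0.03] g 0.455 q [ 0.1  -0.36  2.4  -0.04  0.45  1.63]
plan [[[0.35,0.3,-0.01],[0,-0.001,-0.001],0.3],[[0.43,0.56,-0],[0,0,0],0.3],[[-0.08,0.56,-0],[0,0,0],0.3],[[-0.38,0.71,-0],[0,0,0],0.3],[[-0.38,0.71,-0],[0,0,0],0.3]]
plan [[[-0.39,0.71,-0.01],[0,0,0],0.3],[[-0.57,1.06,0],[0,0,0],0.3],[[-0.57,1.07,0],[0,0,0],0.3],[[-1.49,2.51,0],[0,0,0],0.3],[[-0.67,0.57,0],[0,0,-0.162],0.3]]
plan [[[-0.74,0.45,0],[0,0,-0.163],0.3],[[-0.82,0.33,0],[0,0,-0.162],0.3],[[-0.85,0.19,0],[0,0,-0.163],0.3]]
```

>>> arm_command(
  plan=[
    [[0.35, 0.3, 0], [0, 0, 0], 0.3],
    [[0.43, 0.56, 0], [0, 0, 0], 0.3],
    [[-0.08, 0.56, 0], [0, 0, 0], 0.3],
    [[0, 0, 0], [0, 0, 0], 0.3],
  ],
)

```text
time_s: 15.98
tcp_pos: [532.6, 129.1, 133.3]
ee_rot: [0.621, 0.338, -0.289, 0.645]
wrist_force: [-0.3, 0.5, -1.5]
grip_width: 0.452
```

>>> arm_command(
  plan=[
    [[-0.38, 0.71, 0], [0, 0, 0], 0.3],
    [[-0.38, 0.71, 0], [0, 0, 0], 0.3],
    [[-0.39, 0.71, 0], [0, 0, 0], 0.3],
    [[0, 0, 0], [0, 0, 0], 0.3],
  ],
)

```text
time_s: 16.48
tcp_pos: [542.8, 129.9, 156.2]
ee_rot: [0.621, 0.338, -0.288, 0.645]
wrist_force: [-0.0, 0.1, -0.5]
grip_width: 0.453
```

```bash
python3 - <<'E'
from cap import *
st(); print(sw(73,-104.5,156))
p=manip.grab_frame('side'); f=p['frame'][130:270,170:310]; cv2.imwrite('pics/s3.png',cv2.cvtColor(cv2.resize(f,None,fx=4,fy=4),cv2.COLOR_RGB2BGR))
E
```

```text
t 16.475 tcp [542.8 129.9 156.2] yaw -1.493 x [ 0.605  0.048 -0.795] F [-0.   0.1 -0.5] T [-0.03  0.55  0.01] g 0.453 q [ 0.1  -0.33  2.32 -0.03  0.5   1.62]
[543.39123211 129.9816841  156.        ]
```

View pics/s3.png

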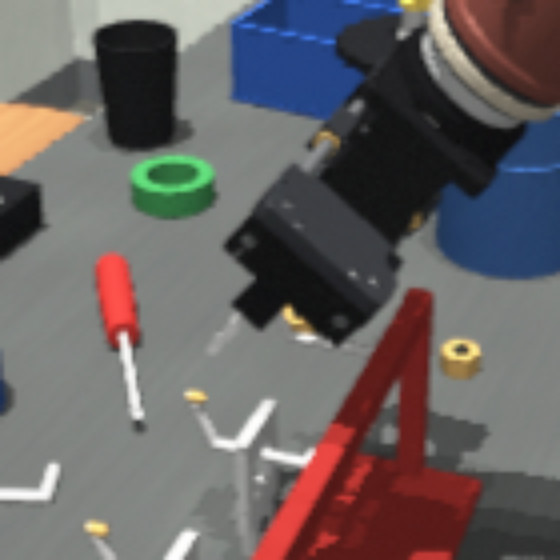

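>>> arm_command(
  plan=[
    [[-0.4, 1.0, 0], [0, 0, 0], 0.3],
    [[-0.5, 1.07, 0], [0, 0, 0], 0.3],
    [[-0.7, 1.5, 0], [0, 0, 0], 0.3],
    [[-1.49, 2.51, 0], [0, 0, 0], 0.3],
    [[-0.67, 0.57, 0], [0, 0, -0.162], 0.3],
  ],
)

```text
time_s: 17.15
tcp_pos: [571.0, 132.3, 225.7]
ee_rot: [0.591, 0.389, -0.341, 0.619]
wrist_force: [0.7, 0.3, -0.8]
grip_width: 0.458
```

>>> arm_command(
  plan=[
    [[-1.5, 0.45, 0], [0, 0, -0.163], 0.3],
    [[-1.5, 0.33, 0], [0, 0, -0.163], 0.3],
    [[-0.85, 0.19, 0], [0, 0, -0.163], 0.3],
    [[0, 0, 0], [0, 0, 0], 0.3],
  ],
)

```text
time_s: 17.65
tcp_pos: [570.5, 131.6, 263.8]
ee_rot: [0.48, 0.519, -0.48, 0.519]
wrist_force: [1.2, -0.2, -0.8]
grip_width: 0.45
```

```bash
python3 - <<'E'
from cap import *
st(); p=shot('side','s4'); p=shot('wrist','w6')
E
```

```text
t 17.65 tcp [570.5 131.6 263.8] yaw -1.494 x [-0.001  0.    -1.   ] F [ 1.2 -0.2 -0.8] T [0.04 0.02 0.01] g 0.45 q [0.09 0.1  1.58 0.   1.46 1.59]
```

View pics/s4.png

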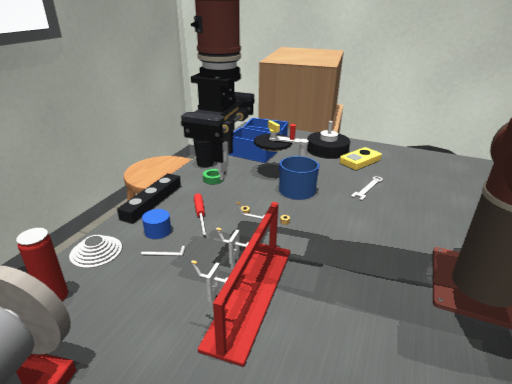

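View pics/w6.png

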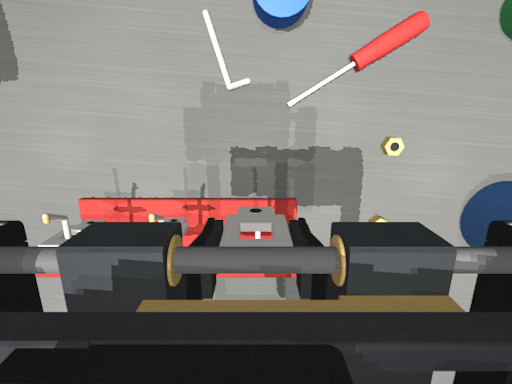

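```bash
python3 - <<'E'
from cap import *
T=tool(0.2); u=T[:,1]; C=np.array([512.5,-250.5,0])
p0=C+11*u
a=[((p0[0],p0[1],215),T,11),(p0+[0,0,160],tool(.2,.3),2),(p0+[0,0,160],tool(.2,.3),1),(p0+[0,0,58],tool(.2,.3),3),(p0+[0,0,58],tool(.2,.3),1)]
rows(a,0.3)
E
```

```text
plan [[[0.44,-0.79,3.33],[-0.154,0,-0],0.3],[[0.44,-1.28,3.16],[-0.154,0,-0],0.3],[[0.44,-1.76,2.94],[-0.154,0,-0],0.3],[[0.44,-2.19,2.62],[-0.154,0,-0],0.3],[[0.44,-2.56,2.26],[-0.154,0,-0],0.3]]
plan [[[0.43,-2.88,1.84],[-0.153,0,-0],0.3],[[0.44,-3.13,1.38],[-0.154,0,-0],0.3],[[0.44,-3.3,0.89],[-0.154,0,-0],0.3],[[0.44,-3.4,0.36],[-0.154,0,-0],0.3],[[0.44,-3.42,-0.15],[-0.154,0,-0.001],0.3]]
plan [[[0.44,-3.35,-0.68],[-0.154,0,0],0.3],[[2.75,0,-0],[0,0,0.15],0.3],[[2.72,-0.41,-0],[0,0,0.15],0.3],[[0,0,-0],[0,0,0],0.3],[[3.25,-1.0,-0],[0,0,0],0.3]]
plan [[[3.25,-1.0,-0],[0,0,0],0.3],[[3.25,-1.01,-0.01],[0,0,0],0.3],[[0,0,0],[0,0,0],0.3]]
```

>>> arm_command(
  plan=[
    [[0.44, -0.79, 3.33], [-0.154, 0, 0], 0.3],
    [[0.44, -1.28, 3.16], [-0.154, 0, 0], 0.3],
    [[0.44, -1.76, 2.94], [-0.154, 0, 0], 0.3],
    [[0.44, -2.19, 2.62], [-0.154, 0, 0], 0.3],
    [[0.44, -2.56, 2.26], [-0.154, 0, 0], 0.3],
  ],
)

```text
time_s: 18.38
tcp_pos: [540.2, -37.7, 242.6]
ee_rot: [0.248, 0.661, -0.248, 0.663]
wrist_force: [-0.0, 1.3, -2.2]
grip_width: 0.453
```

>>> arm_command(
  plan=[
    [[0.43, -2.88, 1.84], [-0.153, 0, 0], 0.3],
    [[0.44, -3.13, 1.38], [-0.154, 0, 0], 0.3],
    [[0.44, -3.3, 0.89], [-0.154, 0, 0], 0.3],
    [[0.44, -3.4, 0.36], [-0.154, 0, 0], 0.3],
    [[0.44, -3.42, -0.15], [-0.154, 0, 0], 0.3],
  ],
)

```text
time_s: 19.0
tcp_pos: [514.2, -206.4, 220.8]
ee_rot: [-0.019, 0.706, 0.018, 0.708]
wrist_force: [0.7, 1.1, -2.0]
grip_width: 0.45
```

>>> arm_command(
  plan=[
    [[0.44, -3.35, -0.68], [-0.154, 0, 0], 0.3],
    [[2.75, 0, 0], [0, 0, 0.15], 0.3],
    [[2.72, -0.41, 0], [0, 0, 0.15], 0.3],
    [[0, 0, 0], [0, 0, 0], 0.3],
    [[0, 0, 0], [0, 0, 0], 0.3],
  ],
)

```text
time_s: 19.62
tcp_pos: [509.9, -239.5, 162.1]
ee_rot: [0.034, 0.706, 0.174, 0.686]
wrist_force: [-0.2, 0.5, -0.8]
grip_width: 0.459
```

```bash
python3 - <<'E'
from cap import *
st(); p=shot('wrist','w7')
T=tool(0.2); u=T[:,1]; C=np.array([512.5,-250.5,0])
p0=C+11*u
rows([(p0+[0,0,58],tool(.2,.3),3),(p0+[0,0,58],tool(.2,.3),1)],.3)
# rim
H=hsv(p);Cc=np.full(p['frame'].shape,1e9);m=p['range_z']>0;Cc[m]=cloud(p,m)
k=(Cc[...,2]>88)&(Cc[...,2]<100)&(H[...,0]>95)&(H[...,0]<130)&(H[...,1]>80); c=Cc[k]; print(len(c)); print(circ(c[:,:2]))
E
```

```text
t 19.625 tcp [ 509.9 -239.5  162.1] yaw 0.2 x [-0.058  0.287 -0.956] F [-0.2  0.5 -0.8] T [-0.26 -0.18  0.04] g 0.459 q [-0.69  0.29  1.59  0.19  1.5  -0.93]
plan [[[3.35,-1.03,-0.01],[0,0,0.001],0.3],[[3.34,-1.03,-0.01],[0.001,0.001,0.002],0.3],[[3.35,-1.04,-0.01],[0,0,0.001],0.3],[[0,0,-0],[0,0,0],0.3]]
1582
(array([ 510.60707744, -251.06670373]), np.float64(57.34597783168381))
```

View pics/w7.png

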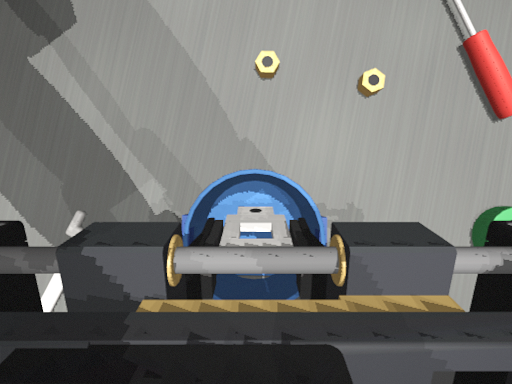

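>>> arm_command(
  plan=[
    [[3.35, -1.03, 0], [0, 0, 0], 0.3],
    [[3.34, -1.03, 0], [0, 0, 0], 0.3],
    [[3.35, -1.04, 0], [0, 0, 0], 0.3],
    [[0, 0, 0], [0, 0, 0], 0.3],
    [[0, 0, 0], [0, 0, 0], 0.3],
  ],
)

```text
time_s: 20.3
tcp_pos: [511.3, -240.0, 58.6]
ee_rot: [0.034, 0.706, 0.174, 0.686]
wrist_force: [-0.7, 0.4, -0.6]
grip_width: 0.454
```

```bash
python3 - <<'E'
from cap import *
st()
E
```

```text
t 20.3 tcp [ 511.3 -240.    58.6] yaw 0.201 x [-0.057  0.287 -0.956] F [-0.7  0.4 -0.6] T [-0.25 -0.2  -0.03] g 0.454 q [-0.69  0.41  1.65  0.19  1.32 -0.96]
```

Release and retract along the tool.

>>> arm_command(
  plan=[
    [[0, 0, 0], [0, 0, 0], 0.58],
    [[0, 0, 0], [0, 0, 0], 0.58],
    [[0, 0, 0], [0, 0, 0], 0.58],
    [[-2, 0, 0], [0, 0, 0], 0.58],
    [[-4, 0, 0], [0, 0, 0], 0.58],
  ],
)

```text
time_s: 20.92
tcp_pos: [512.3, -256.5, 113.0]
ee_rot: [0.037, 0.707, 0.176, 0.684]
wrist_force: [0.0, -1.0, -0.4]
grip_width: 0.578
```

>>> arm_command(
  plan=[
    [[-4, -1, 0], [0, 0, -0.1], 0.58],
    [[-4, -2, 0], [0, 0, -0.1], 0.58],
    [[-4, -2, 0], [0, 0, -0.1], 0.58],
    [[0, 0, 0], [0, 0, 0], 0.58],
    [[0, 0, 0], [0, 0, 0], 0.58],
  ],
)

```text
time_s: 21.55
tcp_pos: [527.7, -328.3, 221.6]
ee_rot: [-0.07, 0.704, 0.071, 0.703]
wrist_force: [-0.1, -0.3, -0.6]
grip_width: 0.578
```

```bash
python3 - <<'E'
from cap import *
st(); p=shot('wrist','w8')
E
```

```text
t 21.55 tcp [ 527.7 -328.3  221.6] yaw 0.2 x [-0.001  0.001 -1.   ] F [-0.1 -0.3 -0.6] T [-0.03 -0.13  0.05] g 0.578 q [-0.68  0.21  1.54  0.    1.39 -0.88]
```

View pics/w8.png

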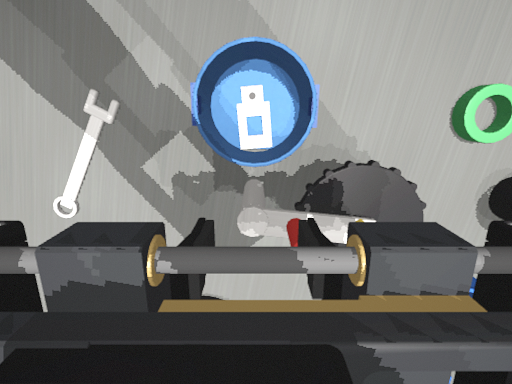

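```bash
python3 - <<'E'
from cap import *
T=tool(-1.494)
q=np.array([499.,231.5,0])
rows([(q+[0,0,215],T,10),(q+[0,0,200],T,2),(q+[0,0,121],T,3),(q+[0,0,121],T,1)],0.65)
E
```

```text
plan [[[0.07,5.54,0.83],[0.169,0,-0],0.65],[[0.07,5.6,-0.11],[0.17,-0.001,-0],0.65],[[0.06,5.5,-1.05],[0.169,0,-0],0.65],[[0.07,5.25,-1.97],[0.169,-0.001,-0],0.65],[[0.06,4.84,-2.82],[0.17,0,-0],0.65]]
plan [[[0.07,4.29,-3.6],[0.169,0,-0],0.65],[[0.06,3.62,-4.27],[0.17,-0.001,-0],0.65],[[0.06,2.86,-4.82],[0.169,0,-0],0.65],[[0.07,1.99,-5.24],[0.169,-0.001,-0],0.65],[[0.05,1.1,-5.49],[0.17,0,-0],0.65]]
plan [[[0.75,0,-0],[0,0,-0],0.65],[[0.75,0,-0],[0,0,-0],0.65],[[2.63,0,0],[0,0,-0],0.65],[[2.64,0,0],[0,0,-0],0.65],[[2.63,-0.01,0],[0,0,-0],0.65]]
plan [[[0,0,0],[0,0,-0],0.65]]
```

>>> arm_command(
  plan=[
    [[0.07, 5.54, 0.83], [0.169, 0, 0], 0.65],
    [[0.07, 5.6, -0.11], [0.17, 0, 0], 0.65],
    [[0.06, 5.5, -1.05], [0.169, 0, 0], 0.65],
    [[0.07, 5.25, -1.97], [0.169, 0, 0], 0.65],
    [[0.06, 4.84, -2.82], [0.17, 0, 0], 0.65],
  ],
)

```text
time_s: 22.22
tcp_pos: [512.3, -46.8, 216.3]
ee_rot: [0.227, 0.671, -0.227, 0.668]
wrist_force: [0.5, 0.4, -0.0]
grip_width: 0.652
```

>>> arm_command(
  plan=[
    [[0.07, 4.29, -3.6], [0.169, 0, 0], 0.65],
    [[0.06, 3.62, -4.27], [0.17, 0, 0], 0.65],
    [[0.06, 2.86, -4.82], [0.169, 0, 0], 0.65],
    [[0.07, 1.99, -5.24], [0.169, 0, 0], 0.65],
    [[0.05, 1.1, -5.49], [0.17, 0, 0], 0.65],
  ],
)

```text
time_s: 22.85
tcp_pos: [497.4, 230.0, 213.4]
ee_rot: [0.479, 0.52, -0.481, 0.518]
wrist_force: [1.0, -0.5, 0.2]
grip_width: 0.651
```

>>> arm_command(
  plan=[
    [[0.75, 0, 0], [0, 0, 0], 0.65],
    [[0.75, 0, 0], [0, 0, 0], 0.65],
    [[0, 0, 0], [0, 0, 0], 0.65],
    [[0, 0, 0], [0, 0, 0], 0.65],
  ],
)

```text
time_s: 23.35
tcp_pos: [499.0, 227.3, 200.0]
ee_rot: [0.479, 0.521, -0.479, 0.52]
wrist_force: [0.3, -0.7, 0.6]
grip_width: 0.651
```

```bash
python3 - <<'E'
from cap import *
st()
T=tool(-1.494)
q=np.array([499.,231.5,0])
rows([(q+[0,0,121],T,3),(q+[0,0,121],T,1)],0.65)
E
```

```text
t 23.35 tcp [499.  227.3 200. ] yaw -1.488 x [-0.002  0.    -1.   ] F [ 0.3 -0.7  0.6] T [ 0.02 -0.02 -0.03] g 0.651 q [0.28 0.06 1.75 0.   1.34 1.77]
plan [[[2.63,0.02,-0.14],[0.002,0,0],0.65],[[2.63,0.01,-0.13],[0.002,0,0.001],0.65],[[2.64,0.01,-0.14],[0.002,0,0],0.65],[[0,0,-0],[0,0,0],0.65]]
```

>>> arm_command(
  plan=[
    [[2.63, 0.02, -0.14], [0.002, 0, 0], 0.65],
    [[2.63, 0.01, -0.13], [0.002, 0, 0], 0.65],
    [[2.64, 0.01, -0.14], [0.002, 0, 0], 0.65],
    [[0, 0, 0], [0, 0, 0], 0.65],
    [[0, 0, 0], [0, 0, 0], 0.65],
  ],
)

```text
time_s: 23.98
tcp_pos: [499.7, 232.5, 122.4]
ee_rot: [0.481, 0.519, -0.48, 0.519]
wrist_force: [0.5, -0.2, -0.0]
grip_width: 0.65
```

```bash
python3 - <<'E'
from cap import *
st(); p=shot('wrist','w9')
E
```

```text
t 23.975 tcp [499.7 232.5 122.4] yaw -1.493 x [ 0.001  0.001 -1.   ] F [ 0.5 -0.2 -0. ] T [ 0.01  0.02 -0.01] g 0.65 q [0.29 0.14 1.82 0.   1.19 1.79]
```

View pics/w9.png

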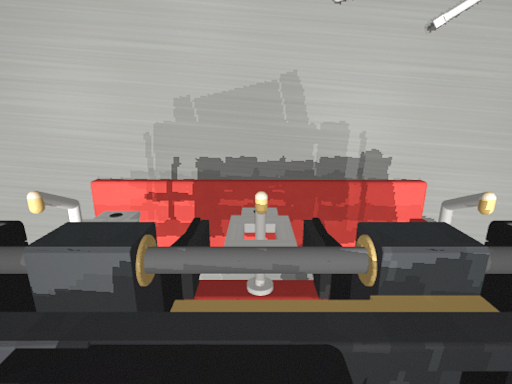

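>>> arm_command(
  plan=[
    [[0, 0, 0], [0, 0, 0], 0.3],
    [[0, 0, 0], [0, 0, 0], 0.3],
    [[0, 0, 0], [0, 0, 0], 0.3],
    [[0, 0, 0], [0, 0, 0], 0.3],
  ],
)

```text
time_s: 24.52
tcp_pos: [499.1, 232.9, 121.7]
ee_rot: [0.48, 0.519, -0.48, 0.519]
wrist_force: [0.2, -1.0, 3.2]
grip_width: 0.452
```

>>> arm_command(
  plan=[
    [[-0.45, 0, 0], [0, 0, 0], 0.3],
    [[-0.45, 0, 0], [0, 0, 0], 0.3],
    [[0, 0.5, 0], [0, 0, 0], 0.3],
    [[0, 0.5, 0], [0, 0, 0], 0.3],
    [[0, 0, 0], [0, 0, 0], 0.3],
  ],
)

```text
time_s: 25.15
tcp_pos: [509.0, 233.4, 129.9]
ee_rot: [0.48, 0.519, -0.48, 0.519]
wrist_force: [0.2, 0.4, -2.5]
grip_width: 0.453
```

```bash
python3 - <<'E'
from cap import *
st()
p,M,s=pose(); print(p-sw(46,0.3,130))
E
```

```text
t 25.15 tcp [509.  233.4 129.9] yaw -1.493 x [-0.001  0.    -1.   ] F [ 0.2  0.4 -2.5] T [-0.   -0.01  0.02] g 0.453 q [0.29 0.15 1.79 0.   1.2  1.78]
[ 0.70306874  1.05438583 -0.13207321]
```

>>> arm_command(
  plan=[
    [[0, 0, 0], [0, 0, 0.13], 0.3],
    [[0, 0, 0], [0, 0, 0.13], 0.3],
    [[0, 0, 0], [0, 0, 0.13], 0.3],
    [[0, 0, 0], [0, 0, 0.13], 0.3],
    [[0, 0, 0], [0, 0, 0.13], 0.3],
  ],
)

```text
time_s: 25.78
tcp_pos: [508.4, 233.6, 130.4]
ee_rot: [0.622, 0.338, -0.288, 0.645]
wrist_force: [0.8, -0.8, -0.2]
grip_width: 0.455
```

>>> arm_command(
  plan=[
    [[0, 0, 0], [0, 0, 0], 0.3],
    [[0, 0, 0], [0, 0, 0], 0.3],
    [[0, 0, 0], [0, 0, 0], 0.3],
  ],
)

```text
time_s: 26.15
tcp_pos: [510.3, 233.7, 131.6]
ee_rot: [0.621, 0.339, -0.289, 0.645]
wrist_force: [0.1, -0.1, -1.0]
grip_width: 0.452
```

```bash
python3 - <<'E'
from cap import *
st(); 
T=tool(-1.494); T2=tool(-1.494,0.65); Y=0.6
a=[(sw(52,Y,130),T2,1),(sw(59,Y,130),T2,1),(sw(63,Y,134),T2,1),(sw(63,Y,134),T2,1),(sw(73,Y,156),T2,3),(sw(83,Y,178),T2,2),(sw(94,Y,205),T2,1),(sw(96,Y,240),T,4)]
rows(a,0.3)
E
```

```text
t 26.15 tcp [510.3 233.7 131.6] yaw -1.494 x [ 0.603  0.048 -0.796] F [ 0.1 -0.1 -1. ] T [-0.05  0.53  0.05] g 0.452 q [ 0.41 -0.22  2.29 -0.43  0.49  2.23]
plan [[[0.36,0.22,0.09],[0,-0.001,0],0.3],[[0.43,0.56,0],[0,0,0],0.3],[[-0.08,0.56,0],[0,0,0],0.3],[[0,0,0],[0,0,0],0.3],[[-0.38,0.71,-0],[0,0,0],0.3]]
plan [[[-0.38,0.71,-0],[0,0,0],0.3],[[-0.39,0.7,-0],[0,0,0],0.3],[[-0.57,1.07,-0],[0,0,0],0.3],[[-0.57,1.06,-0],[0,0,0],0.3],[[-1.49,2.51,-0.01],[0,0,0],0.3]]
plan [[[-0.67,0.57,0],[0,0,-0.162],0.3],[[-0.74,0.45,0],[0,0,-0.163],0.3],[[-0.82,0.33,0],[0,0,-0.162],0.3],[[-0.85,0.19,0],[0,0,-0.163],0.3]]
```

>>> arm_command(
  plan=[
    [[0.36, 0.22, 0.09], [0, 0, 0], 0.3],
    [[0.43, 0.56, 0], [0, 0, 0], 0.3],
    [[-0.08, 0.56, 0], [0, 0, 0], 0.3],
    [[0, 0, 0], [0, 0, 0], 0.3],
  ],
)

```text
time_s: 26.65
tcp_pos: [524.5, 233.9, 133.2]
ee_rot: [0.621, 0.339, -0.289, 0.645]
wrist_force: [-0.1, -0.2, -2.1]
grip_width: 0.457
```

>>> arm_command(
  plan=[
    [[-0.38, 0.71, 0], [0, 0, 0], 0.3],
    [[-0.38, 0.71, 0], [0, 0, 0], 0.3],
    [[-0.39, 0.71, 0], [0, 0, 0], 0.3],
    [[0, 0, 0], [0, 0, 0], 0.3],
  ],
)

```text
time_s: 27.15
tcp_pos: [534.6, 234.9, 156.1]
ee_rot: [0.621, 0.338, -0.289, 0.645]
wrist_force: [0.1, 0.0, -1.3]
grip_width: 0.453
```

```bash
python3 - <<'E'
from cap import *
st(); print(sw(73,0.6,156))
E
```

```text
t 27.15 tcp [534.6 234.9 156.1] yaw -1.493 x [ 0.604  0.048 -0.795] F [ 0.1  0.  -1.3] T [-0.02  0.52 -0.06] g 0.453 q [ 0.39 -0.21  2.23 -0.38  0.52  2.15]
[535.23317665 234.76458409 156.        ]
```

>>> arm_command(
  plan=[
    [[-0.4, 1.0, 0], [0, 0, 0], 0.3],
    [[-0.5, 1.07, 0], [0, 0, 0], 0.3],
    [[-0.7, 1.5, 0], [0, 0, 0], 0.3],
    [[-1.49, 2.51, 0], [0, 0, 0], 0.3],
    [[-0.67, 0.57, 0], [0, 0, -0.162], 0.3],
  ],
)

```text
time_s: 27.78
tcp_pos: [562.7, 237.2, 225.4]
ee_rot: [0.59, 0.39, -0.341, 0.619]
wrist_force: [0.8, -0.6, -1.6]
grip_width: 0.452
```

>>> arm_command(
  plan=[
    [[-1.5, 0.45, 0], [0, 0, -0.163], 0.3],
    [[-1.5, 0.33, 0], [0, 0, -0.163], 0.3],
    [[-0.85, 0.19, 0], [0, 0, -0.163], 0.3],
    [[0, 0, 0], [0, 0, 0], 0.3],
  ],
)

```text
time_s: 28.28
tcp_pos: [562.6, 236.3, 263.8]
ee_rot: [0.48, 0.519, -0.481, 0.518]
wrist_force: [0.2, -0.7, -1.8]
grip_width: 0.455
```

```bash
python3 - <<'E'
from cap import *
st(); p=shot('wrist','w10')
T=tool(0.2); u=T[:,1]; C=np.array([511.,-250.8,0])
p0=C+11*u
rows([((p0[0],p0[1],225),T,11),(p0+[0,0,160],tool(.2,.3),2)],.3)
E
```

```text
t 28.275 tcp [562.6 236.3 263.8] yaw -1.494 x [-0.001  0.001 -1.   ] F [ 0.2 -0.7 -1.8] T [ 0.03 -0.05  0.02] g 0.455 q [0.27 0.16 1.52 0.   1.46 1.76]
plan [[[0.35,-0.81,4.28],[-0.154,0,-0],0.3],[[0.34,-1.46,4.11],[-0.154,0,-0],0.3],[[0.35,-2.07,3.83],[-0.154,0,-0],0.3],[[0.35,-2.63,3.48],[-0.154,0,-0],0.3],[[0.34,-3.13,3.02],[-0.154,0,-0],0.3]]
plan [[[0.35,-3.57,2.51],[-0.154,0,-0],0.3],[[0.34,-3.9,1.94],[-0.154,0,-0],0.3],[[0.35,-4.16,1.31],[-0.154,0,-0],0.3],[[0.35,-4.3,0.66],[-0.154,0,-0.001],0.3],[[0.35,-4.36,-0.01],[-0.153,0,0],0.3]]
plan [[[0.35,-4.3,-0.68],[-0.154,-0.001,0],0.3],[[3.25,0,0],[0,0,0.15],0.3],[[3.21,-0.49,0],[0,0.001,0.15],0.3]]
```

View pics/w10.png

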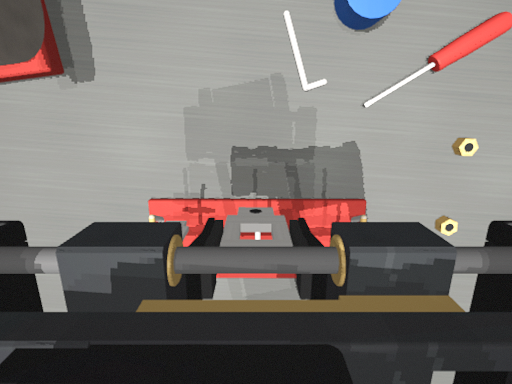

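>>> arm_command(
  plan=[
    [[0.35, -0.81, 4.28], [-0.154, 0, 0], 0.3],
    [[0.34, -1.46, 4.11], [-0.154, 0, 0], 0.3],
    [[0.35, -2.07, 3.83], [-0.154, 0, 0], 0.3],
    [[0.35, -2.63, 3.48], [-0.154, 0, 0], 0.3],
    [[0.34, -3.13, 3.02], [-0.154, 0, 0], 0.3],
  ],
)

```text
time_s: 28.95
tcp_pos: [534.8, 19.2, 246.9]
ee_rot: [0.248, 0.661, -0.248, 0.663]
wrist_force: [0.7, -0.7, -2.3]
grip_width: 0.456
```

>>> arm_command(
  plan=[
    [[0.35, -3.57, 2.51], [-0.154, 0, 0], 0.3],
    [[0.34, -3.9, 1.94], [-0.154, 0, 0], 0.3],
    [[0.35, -4.16, 1.31], [-0.154, 0, 0], 0.3],
    [[0.35, -4.3, 0.66], [-0.154, 0, 0], 0.3],
    [[0.35, -4.36, 0], [-0.153, 0, 0], 0.3],
  ],
)

```text
time_s: 29.58
tcp_pos: [511.5, -197.1, 229.6]
ee_rot: [-0.019, 0.706, 0.018, 0.707]
wrist_force: [-0.1, 0.0, -2.0]
grip_width: 0.452
```

>>> arm_command(
  plan=[
    [[0.35, -4.3, -0.68], [-0.154, 0, 0], 0.3],
    [[3.25, 0, 0], [0, 0, 0.15], 0.3],
    [[3.21, -0.49, 0], [0, 0, 0.15], 0.3],
    [[0, 0, 0], [0, 0, 0], 0.3],
    [[0, 0, 0], [0, 0, 0], 0.3],
  ],
)

```text
time_s: 30.2
tcp_pos: [507.6, -239.6, 162.1]
ee_rot: [0.034, 0.706, 0.174, 0.685]
wrist_force: [1.3, 0.6, -0.8]
grip_width: 0.452
```

```bash
python3 - <<'E'
from cap import *
st(); p=shot('wrist','w11')
T=tool(0.2); u=T[:,1]; C=np.array([511.,-250.8,0])
p0=C+11*u
rows([(p0+[0,0,65],tool(.2,.3),3)],.3)
E
```

```text
t 30.2 tcp [ 507.6 -239.6  162.1] yaw 0.2 x [-0.059  0.286 -0.956] F [ 1.3  0.6 -0.8] T [-0.24 -0.14 -0.02] g 0.452 q [-0.7   0.28  1.59  0.18  1.5  -0.93]
plan [[[3.13,-0.97,0.01],[0.001,0,0.002],0.3],[[3.13,-0.98,0.01],[0,0,0.001],0.3],[[3.12,-0.98,0.02],[0.001,0.001,0.002],0.3]]
```

View pics/w11.png

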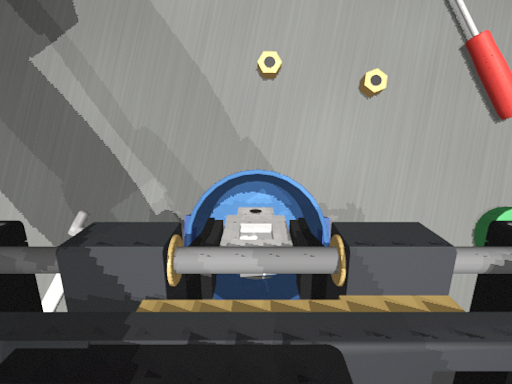

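>>> arm_command(
  plan=[
    [[3.13, -0.97, 0], [0, 0, 0], 0.3],
    [[3.13, -0.98, 0], [0, 0, 0], 0.3],
    [[3.12, -0.98, 0], [0, 0, 0], 0.3],
    [[0, 0, 0], [0, 0, 0], 0.3],
    [[0, 0, 0], [0, 0, 0], 0.3],
  ],
)

```text
time_s: 30.88
tcp_pos: [508.9, -240.6, 65.6]
ee_rot: [0.034, 0.706, 0.174, 0.686]
wrist_force: [0.8, 0.1, -1.0]
grip_width: 0.453
```

>>> arm_command(
  plan=[
    [[0, 0, 0], [0, 0, 0], 0.58],
    [[0, 0, 0], [0, 0, 0], 0.58],
    [[0, 0, 0], [0, 0, 0], 0.58],
    [[-2, 0, 0], [0, 0, 0], 0.58],
    [[-4, 0, 0], [0, 0, 0], 0.58],
  ],
)

```text
time_s: 31.5
tcp_pos: [510.0, -257.0, 119.9]
ee_rot: [0.037, 0.708, 0.176, 0.683]
wrist_force: [0.1, -0.7, -0.2]
grip_width: 0.579
```

>>> arm_command(
  plan=[
    [[-4, -1, 0], [0, 0, -0.1], 0.58],
    [[-4, -2, 0], [0, 0, -0.1], 0.58],
    [[-4, -2, 0], [0, 0, -0.1], 0.58],
    [[0, 0, 0], [0, 0, 0], 0.58],
    [[0, 0, 0], [0, 0, 0], 0.58],
  ],
)

```text
time_s: 32.12
tcp_pos: [525.4, -328.8, 228.4]
ee_rot: [-0.07, 0.704, 0.071, 0.703]
wrist_force: [-0.1, 0.2, -0.9]
grip_width: 0.581
```

```bash
python3 - <<'E'
from cap import *
st(); p=shot('wrist','w12')
T=tool(-1.494)
q=np.array([487.5,335.6,0])
rows([(q+[0,0,215],T,12),(q+[0,0,200],T,2)],0.65)
E
```

```text
t 32.125 tcp [ 525.4 -328.8  228.4] yaw 0.2 x [-0.002  0.001 -1.   ] F [-0.1  0.2 -0.9] T [-0.04 -0.11  0.01] g 0.581 q [-0.69  0.21  1.53 -0.    1.41 -0.89]
plan [[[0.12,5.49,0.79],[0.141,0,0],0.65],[[0.11,5.54,0.02],[0.141,-0.001,0],0.65],[[0.12,5.49,-0.77],[0.141,0,0],0.65],[[0.11,5.33,-1.53],[0.142,-0.001,0],0.65],[[0.12,5.05,-2.26],[0.141,0,0],0.65]]
plan [[[0.11,4.69,-2.96],[0.141,0,0],0.65],[[0.11,4.23,-3.58],[0.141,-0.001,0],0.65],[[0.11,3.68,-4.15],[0.141,0,0],0.65],[[0.11,3.06,-4.62],[0.141,0,0],0.65],[[0.11,2.38,-5.0],[0.142,-0.001,0],0.65]]
plan [[[0.11,1.65,-5.3],[0.141,0,0],0.65],[[0.1,0.89,-5.47],[0.141,0,0],0.65],[[0.75,0,0],[0,0,0],0.65],[[0.75,0.01,0],[0,0,0],0.65]]
```

View pics/w12.png

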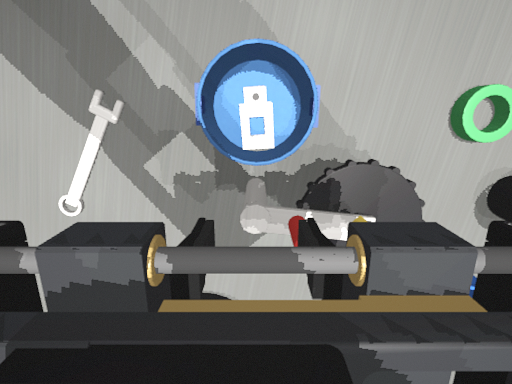

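```bash
python3 - <<'E'
from cap import *
p=manip.grab_frame('wrist'); 
for v in (95,105,140,148): print(v,[w(p,u,v).round(0) for u in (235,246,268,280)])
E
```

```text
95 [array([ 481., -242.,    7.]), array([ 495., -240.,   19.]), array([ 521., -234.,    7.]), array([ 536., -231.,    6.])]
105 [array([ 483., -254.,    6.]), array([ 497., -252.,   19.]), array([ 524., -246.,   17.]), array([ 539., -243.,    6.])]
140 [array([ 491., -298.,    7.]), array([ 505., -294.,   18.]), array([ 532., -288.,   19.]), array([ 549., -286.,    6.])]
148 [array([ 494., -305.,   29.]), array([ 507., -304.,   18.]), array([ 535., -298.,   19.]), array([ 548., -293.,   37.])]
```

>>> arm_command(
  plan=[
    [[0.12, 5.49, 0.79], [0.141, 0, 0], 0.65],
    [[0.11, 5.54, 0.02], [0.141, 0, 0], 0.65],
    [[0.12, 5.49, -0.77], [0.141, 0, 0], 0.65],
    [[0.11, 5.33, -1.53], [0.142, 0, 0], 0.65],
    [[0.12, 5.05, -2.26], [0.141, 0, 0], 0.65],
  ],
)

```text
time_s: 32.85
tcp_pos: [508.7, -50.4, 220.9]
ee_rot: [0.179, 0.686, -0.179, 0.682]
wrist_force: [0.9, -0.3, 0.1]
grip_width: 0.645
```

>>> arm_command(
  plan=[
    [[0.11, 4.69, -2.96], [0.141, 0, 0], 0.65],
    [[0.11, 4.23, -3.58], [0.141, 0, 0], 0.65],
    [[0.11, 3.68, -4.15], [0.141, 0, 0], 0.65],
    [[0.11, 3.06, -4.62], [0.141, 0, 0], 0.65],
    [[0.11, 2.38, -5.0], [0.142, 0, 0], 0.65],
  ],
)

```text
time_s: 33.48
tcp_pos: [493.0, 225.9, 215.6]
ee_rot: [0.403, 0.582, -0.405, 0.579]
wrist_force: [0.9, 1.3, 0.4]
grip_width: 0.652
```

>>> arm_command(
  plan=[
    [[0.11, 1.65, -5.3], [0.141, 0, 0], 0.65],
    [[0.1, 0.89, -5.47], [0.141, 0, 0], 0.65],
    [[0.75, 0, 0], [0, 0, 0], 0.65],
    [[0.75, 0, 0], [0, 0, 0], 0.65],
    [[0, 0, 0], [0, 0, 0], 0.65],
  ],
)

```text
time_s: 34.1
tcp_pos: [487.2, 333.4, 198.2]
ee_rot: [0.479, 0.52, -0.482, 0.518]
wrist_force: [-0.5, -0.0, 0.0]
grip_width: 0.648
```

```bash
python3 - <<'E'
from cap import *
st()
T=tool(-1.494)
q=np.array([487.5,335.6,0])
rows([(q+[0,0,121],T,3),(q+[0,0,121],T,1)],0.65)
E
```

```text
t 34.1 tcp [487.2 333.4 198.2] yaw -1.495 x [-0.005 -0.001 -1.   ] F [-0.5 -0.   0. ] T [ 0.06  0.04 -0.01] g 0.648 q [0.47 0.16 1.64 0.   1.34 1.96]
plan [[[2.57,0.03,-0.08],[0,0,0.002],0.65],[[2.58,0.02,-0.07],[0,0.001,0.001],0.65],[[2.57,0.02,-0.07],[-0.001,0,0.002],0.65],[[0,0,-0],[0,0,0],0.65]]
```

>>> arm_command(
  plan=[
    [[2.57, 0.03, -0.08], [0, 0, 0.002], 0.65],
    [[2.58, 0.02, -0.07], [0, 0, 0.001], 0.65],
    [[2.57, 0.02, -0.07], [0, 0, 0.002], 0.65],
    [[0, 0, 0], [0, 0, 0], 0.65],
    [[0, 0, 0], [0, 0, 0], 0.65],
  ],
)

```text
time_s: 34.72
tcp_pos: [489.2, 337.0, 124.0]
ee_rot: [0.482, 0.518, -0.479, 0.519]
wrist_force: [0.1, 0.2, -0.4]
grip_width: 0.65
```

```bash
python3 - <<'E'
from cap import *
st(); p=shot('wrist','w13')
E
```

```text
t 34.725 tcp [489.2 337.  124. ] yaw -1.495 x [ 0.004  0.001 -1.   ] F [ 0.1  0.2 -0.4] T [-0.02  0.04  0.01] g 0.65 q [ 0.47  0.23  1.7  -0.    1.2   1.97]
```

View pics/w13.png

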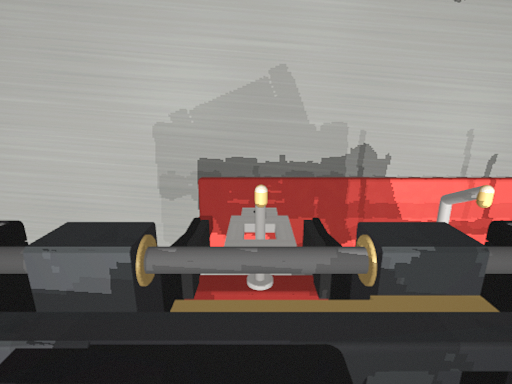

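>>> arm_command(
  plan=[
    [[0.1, 0, 0], [0, 0, 0], 0.3],
    [[0, 0, 0], [0, 0, 0], 0.3],
    [[0, 0, 0], [0, 0, 0], 0.3],
    [[0, 0, 0], [0, 0, 0], 0.3],
  ],
)

```text
time_s: 35.28
tcp_pos: [488.6, 337.6, 122.3]
ee_rot: [0.481, 0.518, -0.479, 0.52]
wrist_force: [-0.1, -0.1, 2.8]
grip_width: 0.455
```

>>> arm_command(
  plan=[
    [[-0.45, 0, 0], [0, 0, 0], 0.3],
    [[-0.45, 0, 0], [0, 0, 0], 0.3],
    [[0, 0.6, 0], [0, 0, 0], 0.3],
    [[0, 0.6, 0], [0, 0, 0], 0.3],
    [[0, 0, 0], [0, 0, 0], 0.3],
  ],
)

```text
time_s: 35.9
tcp_pos: [500.8, 338.2, 130.6]
ee_rot: [0.481, 0.518, -0.48, 0.519]
wrist_force: [0.2, -0.1, -0.7]
grip_width: 0.457
```

```bash
python3 - <<'E'
from cap import *
st()
p,M,s=pose(); print(p-sw(46,105,130))
E
```

```text
t 35.9 tcp [500.8 338.2 130.6] yaw -1.494 x [ 0.003  0.001 -1.   ] F [ 0.2 -0.1 -0.7] T [0.03 0.08 0.  ] g 0.457 q [ 0.46  0.25  1.67 -0.    1.22  1.96]
[0.55994846 1.46670101 0.60469503]
```

```bash
python3 - <<'E'
from cap import *
def fk(q): 
    return (R.from_euler('ZYZYZ',[q[0],q[1]+q[2],q[3],q[4],q[5]])).as_matrix()
p,M,s=pose(); K=fk(s['q']).T@M; print(K.round(2), s['q'].round(3) if hasattr(s['q'],'round') else s['q'])
K=np.round(K)
# check hook1
print((fk([.41,-.22,2.29,-.43,.49,2.23])@K).round(2), tool(-1.494,.65).round(2))
for tl in (.62,.65):
  T=tool(-1.494,tl)@K.T
  for q1 in(.6,.643,.68):
    for a in (1.95,2.05,2.1):
      W=R.from_euler('Y',-a).as_matrix()@R.from_euler('Z',-q1).as_matrix()@T
      e=R.from_matrix(W).as_euler('ZYZ'); print(tl,q1,a,e.round(3))
E
```

```text
Traceback (most recent call last):
  File "scipy/spatial/transform/_rotation.pyx", line 1413, in scipy.spatial.transform._rotation.Rotation.from_euler
ValueError: Expected axis specification to be a non-empty string of upto 3 characters, got ZYZYZ
```

```bash
python3 - <<'E'
from cap import *
def fk(q): 
    return (R.from_euler('ZY',[q[0],q[1]+q[2]])*R.from_euler('ZYZ',[q[3],q[4],q[5]])).as_matrix()
p,M,s=pose(); K=fk(s['q']).T@M; print(K.round(2))
K=np.round(K)
print((fk([.41,-.22,2.29,-.43,.49,2.23])@K).round(2), tool(-1.494,.65).round(2))
for tl in (.65,):
  T=tool(-1.494,tl)@K.T
  for q1 in(.6,.643,.68):
    for a in (1.95,2.05,2.1):
      W=R.from_euler('Y',-a).as_matrix()@R.from_euler('Z',-q1).as_matrix()@T
      e=R.from_matrix(W).as_euler('ZYZ'); print(tl,q1,a,e.round(3))
E
```

```text
[[ 0.  0. -1.]
 [ 0.  1.  0.]
 [ 1. -0.  0.]]
[[ 0.6   0.8   0.07]
 [ 0.05  0.06 -1.  ]
 [-0.8   0.6  -0.  ]] [[ 0.6   0.79  0.08]
 [ 0.05  0.06 -1.  ]
 [-0.8   0.61  0.  ]]
0.65 0.6 1.95 [-0.506  0.673  2.41 ]
0.65 0.6 2.05 [-0.577  0.588  2.498]
0.65 0.6 2.1 [-0.621  0.546  2.55 ]
0.65 0.643 1.95 [-0.533  0.693  2.465]
0.65 0.643 2.05 [-0.604  0.609  2.554]
0.65 0.643 2.1 [-0.647  0.568  2.607]
0.65 0.68 1.95 [-0.554  0.711  2.511]
0.65 0.68 2.05 [-0.624  0.628  2.6  ]
0.65 0.68 2.1 [-0.667  0.588  2.653]
```

>>> arm_command(
  plan=[
    [[0, 0, 0.1], [-0.1, 0, 0], 0.3],
    [[0, 0, 0], [0, 0, 0.13], 0.3],
    [[0, 0, 0], [0, 0, 0.13], 0.3],
    [[0, 0, 0], [0, 0, 0.13], 0.3],
    [[0, 0, 0], [0, 0, 0], 0.3],
  ],
)

```text
time_s: 36.52
tcp_pos: [497.1, 336.4, 128.6]
ee_rot: [0.549, 0.445, -0.341, 0.62]
wrist_force: [0.3, -0.7, -1.2]
grip_width: 0.454
```

```bash
python3 - <<'E'
from cap import *
st()
E
```

```text
t 36.525 tcp [497.1 336.4 128.6] yaw -1.392 x [ 0.373  0.066 -0.926] F [ 0.3 -0.7 -1.2] T [-0.02  0.3  -0.03] g 0.454 q [ 0.54  0.01  2.   -0.19  0.78  2.05]
```

>>> arm_command(
  plan=[
    [[0, 0, 0], [0, 0, 0.13], 0.3],
    [[0, 0, 0], [0, 0, 0.13], 0.3],
    [[0, 0, 0], [0, 0, 0], 0.3],
    [[0, 0, 0], [0, 0, 0], 0.3],
  ],
)

```text
time_s: 37.02
tcp_pos: [501.9, 337.8, 132.2]
ee_rot: [0.604, 0.368, -0.257, 0.659]
wrist_force: [0.7, 0.3, -1.8]
grip_width: 0.454
```

```bash
python3 - <<'E'
from cap import *
st(); 
T=tool(-1.393); T2=tool(-1.393,0.65); Y=105.2
a=[(sw(52,Y,130),T2,1),(sw(59,Y,130),T2,1),(sw(63,Y,134),T2,1),(sw(63,Y,134),T2,1),(sw(73,Y,156),T2,3),(sw(79,Y,167),T2,1),(sw(85,Y,178),T2,1),(sw(91,Y,192),T2,1),(sw(100,Y,215),T2,1),(sw(102,Y,265),T,4)]
rows(a,0.3)
E
```

```text
t 37.025 tcp [501.9 337.8 132.2] yaw -1.395 x [ 0.597  0.107 -0.795] F [ 0.7  0.3 -1.8] T [-0.06  0.38  0.03] g 0.454 q [ 0.61 -0.08  2.17 -0.54  0.51  2.41]
plan [[[0.43,0.2,0.11],[-0.002,0.001,-0.002],0.3],[[0.42,0.55,0.07],[0,0,0],0.3],[[-0.08,0.56,0.04],[0,0,0],0.3],[[0,0,0],[0,0,0],0.3],[[-0.38,0.71,0.03],[0,0,0],0.3]]
plan [[[-0.38,0.71,0.04],[0,0,0],0.3],[[-0.39,0.7,0.03],[0,0,0],0.3],[[-0.51,1.15,0.06],[0,0,0],0.3],[[-0.52,1.14,0.06],[0,0,0],0.3],[[-0.75,1.32,0.06],[0,0,0],0.3]]
plan [[[-1.29,2.1,0.09],[0,0,0],0.3],[[-0.96,0.8,0.01],[0,0,-0.162],0.3],[[-1.08,0.63,0],[0,0,-0.163],0.3],[[-1.17,0.44,0.01],[0,0,-0.162],0.3],[[-1.23,0.26,0],[0,0,-0.163],0.3]]
```

>>> arm_command(
  plan=[
    [[0.43, 0.2, 0.11], [0, 0, 0], 0.3],
    [[0.42, 0.55, 0.07], [0, 0, 0], 0.3],
    [[-0.08, 0.56, 0.04], [0, 0, 0], 0.3],
    [[0, 0, 0], [0, 0, 0], 0.3],
  ],
)

```text
time_s: 37.52
tcp_pos: [516.5, 337.9, 133.5]
ee_rot: [0.604, 0.368, -0.256, 0.659]
wrist_force: [0.3, -0.1, -0.5]
grip_width: 0.451
```

>>> arm_command(
  plan=[
    [[-0.38, 0.71, 0.03], [0, 0, 0], 0.3],
    [[-0.38, 0.71, 0.04], [0, 0, 0], 0.3],
    [[-0.39, 0.71, 0.03], [0, 0, 0], 0.3],
    [[0, 0, 0], [0, 0, 0], 0.3],
  ],
)

```text
time_s: 38.02
tcp_pos: [526.4, 339.0, 156.3]
ee_rot: [0.605, 0.368, -0.255, 0.659]
wrist_force: [-0.3, -1.1, -0.7]
grip_width: 0.456
```

```bash
python3 - <<'E'
from cap import *
st(); print(sw(73,105.2,156))
E
```

```text
t 38.025 tcp [526.4 339.  156.3] yaw -1.394 x [ 0.6    0.108 -0.793] F [-0.3 -1.1 -0.7] T [-0.04  0.42 -0.04] g 0.456 q [ 0.58 -0.08  2.12 -0.48  0.54  2.31]
[527.11393212 339.04899265 156.        ]
```

>>> arm_command(
  plan=[
    [[-0.4, 1.0, 0.05], [0, 0, 0], 0.3],
    [[-0.5, 1.07, 0.06], [0, 0, 0], 0.3],
    [[-0.75, 1.4, 0.06], [0, 0, 0], 0.3],
    [[-1.4, 2.3, 0.09], [0, 0, 0], 0.3],
    [[-0.96, 0.8, 0], [0, 0, -0.162], 0.3],
  ],
)

```text
time_s: 38.65
tcp_pos: [551.4, 340.7, 226.1]
ee_rot: [0.57, 0.418, -0.31, 0.636]
wrist_force: [1.5, -0.6, -1.7]
grip_width: 0.452
```

>>> arm_command(
  plan=[
    [[-1.5, 0.63, 0], [0, 0, -0.163], 0.3],
    [[-1.5, 0.44, 0], [0, 0, -0.163], 0.3],
    [[-1.2, 0.26, 0], [0, 0, -0.163], 0.3],
    [[0, 0, 0], [0, 0, 0], 0.3],
  ],
)

```text
time_s: 39.15
tcp_pos: [554.9, 340.7, 270.7]
ee_rot: [0.455, 0.541, -0.453, 0.542]
wrist_force: [-0.2, 0.3, -0.8]
grip_width: 0.451
```

```bash
python3 - <<'E'
from cap import *
st(); p=shot('wrist','w14')
T=tool(0.2); u=T[:,1]; C=np.array([511.,-250.8,0])
p0=C+11*u
rows([((p0[0],p0[1],225),T,12),(p0+[0,0,160],tool(.2,.3),2)],.3)
E
```

```text
t 39.15 tcp [554.9 340.7 270.7] yaw -1.395 x [ 0.003  0.001 -1.   ] F [-0.2  0.3 -0.8] T [-0.03  0.05 -0.01] g 0.451 q [ 0.43  0.25  1.4  -0.    1.49  1.82]
plan [[[0.37,-1.22,4.7],[-0.133,0,-0],0.3],[[0.37,-1.82,4.49],[-0.133,0.001,-0.001],0.3],[[0.36,-2.41,4.22],[-0.133,0,0],0.3],[[0.37,-2.95,3.86],[-0.133,0,-0],0.3],[[0.36,-3.43,3.43],[-0.132,0,-0.001],0.3]]
plan [[[0.37,-3.85,2.95],[-0.133,0,0],0.3],[[0.37,-4.21,2.42],[-0.133,0.001,-0],0.3],[[0.37,-4.49,1.83],[-0.133,0,-0],0.3],[[0.36,-4.7,1.22],[-0.133,0,-0.001],0.3],[[0.37,-4.82,0.59],[-0.133,0,0],0.3]]
plan [[[0.38,-4.85,-0.05],[-0.133,0.001,-0],0.3],[[0.37,-4.8,-0.7],[-0.133,0,-0.001],0.3],[[3.25,0,0],[0,0,0.15],0.3],[[3.21,-0.49,0],[0,0,0.15],0.3]]
```

View pics/w14.png

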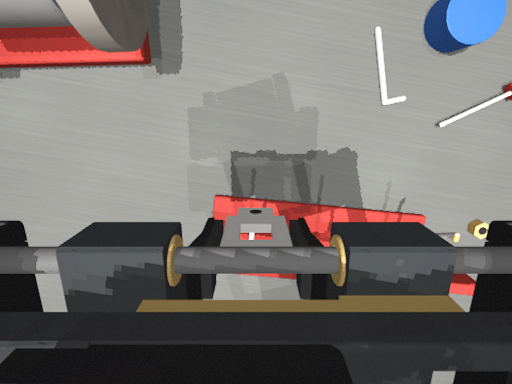

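>>> arm_command(
  plan=[
    [[0.37, -1.22, 4.7], [-0.133, 0, 0], 0.3],
    [[0.37, -1.82, 4.49], [-0.133, 0, 0], 0.3],
    [[0.36, -2.41, 4.22], [-0.133, 0, 0], 0.3],
    [[0.37, -2.95, 3.86], [-0.133, 0, 0], 0.3],
    [[0.36, -3.43, 3.43], [-0.132, 0, 0], 0.3],
  ],
)

```text
time_s: 39.83
tcp_pos: [531.9, 97.7, 251.9]
ee_rot: [0.251, 0.659, -0.25, 0.663]
wrist_force: [0.0, -0.4, -1.6]
grip_width: 0.449
```

>>> arm_command(
  plan=[
    [[0.37, -3.85, 2.95], [-0.133, 0, 0], 0.3],
    [[0.37, -4.21, 2.42], [-0.133, 0, 0], 0.3],
    [[0.37, -4.49, 1.83], [-0.133, 0, 0], 0.3],
    [[0.36, -4.7, 1.22], [-0.133, 0, 0], 0.3],
    [[0.37, -4.82, 0.59], [-0.133, 0, 0], 0.3],
  ],
)

```text
time_s: 40.45
tcp_pos: [513.9, -143.9, 233.4]
ee_rot: [0.02, 0.705, -0.021, 0.709]
wrist_force: [0.8, 0.6, -0.8]
grip_width: 0.452
```

>>> arm_command(
  plan=[
    [[0.38, -4.85, -0.05], [-0.133, 0, 0], 0.3],
    [[0.37, -4.8, -0.7], [-0.133, 0, 0], 0.3],
    [[3.25, 0, 0], [0, 0, 0.15], 0.3],
    [[3.21, -0.49, 0], [0, 0, 0.15], 0.3],
    [[0, 0, 0], [0, 0, 0], 0.3],
  ],
)

```text
time_s: 41.08
tcp_pos: [504.5, -239.3, 155.5]
ee_rot: [0.038, 0.707, 0.176, 0.683]
wrist_force: [0.6, 0.1, -0.7]
grip_width: 0.453
```

>>> arm_command(
  plan=[
    [[0, 0, 0], [0, 0, 0], 0.3],
  ],
)

```text
time_s: 41.2
tcp_pos: [507.8, -239.5, 162.1]
ee_rot: [0.033, 0.705, 0.175, 0.686]
wrist_force: [-0.5, 0.5, 0.3]
grip_width: 0.456
```

```bash
python3 - <<'E'
from cap import *
st(); p=shot('wrist','w15')
T=tool(0.2); u=T[:,1]; C=np.array([511.,-250.8,0])
p0=C+11*u
rows([(p0+[0,0,71],tool(.2,.3),3)],.3)
E
```

```text
t 41.2 tcp [ 507.8 -239.5  162.1] yaw 0.202 x [-0.056  0.287 -0.956] F [-0.5  0.5  0.3] T [-0.21 -0.16 -0.04] g 0.456 q [-0.7   0.28  1.6   0.19  1.5  -0.93]
plan [[[2.94,-0.91,-0.01],[0.001,0.001,0.002],0.3],[[2.94,-0.92,-0],[0.001,0.002,0.001],0.3],[[2.94,-0.92,0],[0.002,0.001,0.002],0.3]]
```

View pics/w15.png

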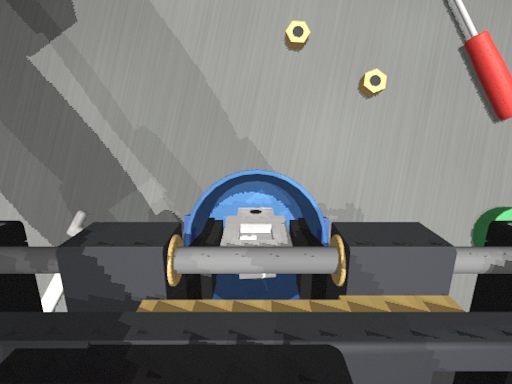

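>>> arm_command(
  plan=[
    [[2.94, -0.91, 0], [0, 0, 0], 0.3],
    [[2.94, -0.92, 0], [0, 0, 0], 0.3],
    [[2.94, -0.92, 0], [0, 0, 0], 0.3],
    [[0, 0, 0], [0, 0, 0], 0.3],
    [[0, 0, 0], [0, 0, 0], 0.3],
  ],
)

```text
time_s: 41.88
tcp_pos: [509.5, -240.5, 71.6]
ee_rot: [0.033, 0.705, 0.175, 0.687]
wrist_force: [0.4, -0.4, 0.1]
grip_width: 0.452
```

>>> arm_command(
  plan=[
    [[0, 0, 0], [0, 0, 0], 0.58],
    [[0, 0, 0], [0, 0, 0], 0.58],
    [[0, 0, 0], [0, 0, 0], 0.58],
    [[-2, 0, 0], [0, 0, 0], 0.58],
    [[-4, 0, 0], [0, 0, 0], 0.58],
  ],
)

```text
time_s: 42.5
tcp_pos: [510.4, -257.1, 125.9]
ee_rot: [0.036, 0.706, 0.176, 0.685]
wrist_force: [0.6, -0.8, 0.5]
grip_width: 0.583
```

>>> arm_command(
  plan=[
    [[-4, -1, 0], [0, 0, -0.1], 0.58],
    [[-4, -2, 0], [0, 0, -0.1], 0.58],
    [[-4, -2, 0], [0, 0, -0.1], 0.58],
    [[0, 0, 0], [0, 0, 0], 0.58],
    [[0, 0, 0], [0, 0, 0], 0.58],
  ],
)

```text
time_s: 43.12
tcp_pos: [525.6, -328.8, 234.5]
ee_rot: [-0.07, 0.703, 0.071, 0.704]
wrist_force: [-0.3, -0.5, -0.1]
grip_width: 0.579
```

```bash
cat > nut.py <<'E'
from h import *
def nuts(p):
    H=hsv(p);C=np.full(p['frame'].shape,1e9);m=p['range_z']>0;C[m]=cloud(p,m)
    k=(H[...,0]>14)&(H[...,0]<34)&(H[...,1]>90)&(C[...,2]>3)&(C[...,2]<28)&(C[...,1]<120)&(C[...,1]>-200)&(C[...,0]<760)
    n,lab,stt,ce=cv2.connectedComponentsWithStats(k.astype(np.uint8))
    for i in range(1,n):
        if stt[i,4]<60: continue
        c=C[lab==i]; t=c[c[:,2]>11]
        if len(t)<20: continue
        h=cv2.convexHull(t[:,:2].astype(np.float32))
        cc,r=cv2.minEnclosingCircle(h)
        # hex orientation: width vs angle
        hp=h[:,0]; an=np.arange(0,180,2)*np.pi/180
        wd=[np.ptp(hp@np.array([np.cos(a),np.sin(a)])) for a in an]
        s6=[(wd[j%90]+wd[(j+30)%90]+wd[(j+60)%90])/3 for j in range(30)]
        j=int(np.argmin(s6))
        print('nut px',ce[i].round(),'c',np.round(cc,1),'r',round(r,1),'z',np.median(t[:,2]).round(1),'flat dirs deg',j*2,j*2+60,j*2+120,'w',np.round(s6[j],1),max(s6).round(1))
E
python3 - <<'E'
from nut import *
st(); p=shot('wrist','w16')
for v in (95,105,140): print(v,[w(p,u,v).round(0) for u in (235,246,268,280)])
q=shot('scene','c2'); nuts(q); nuts(shot('side','s5'))
E
```

```text
t 43.125 tcp [ 525.6 -328.8  234.5] yaw 0.201 x [ 0.002  0.001 -1.   ] F [-0.3 -0.5 -0.1] T [ 0.06 -0.14 -0.04] g 0.579 q [-0.69  0.2   1.53  0.    1.41 -0.89]
95 [array([ 482., -243.,    5.]), array([ 496., -240.,   23.]), array([ 523., -234.,    6.]), array([ 538., -231.,    5.])]
105 [array([ 484., -255.,    6.]), array([ 498., -252.,   24.]), array([ 525., -247.,   24.]), array([ 541., -243.,    6.])]
140 [array([ 492., -299.,    7.]), array([ 507., -294.,   23.]), array([ 534., -289.,   25.]), array([ 551., -287.,    6.])]
```

View pics/w16.png

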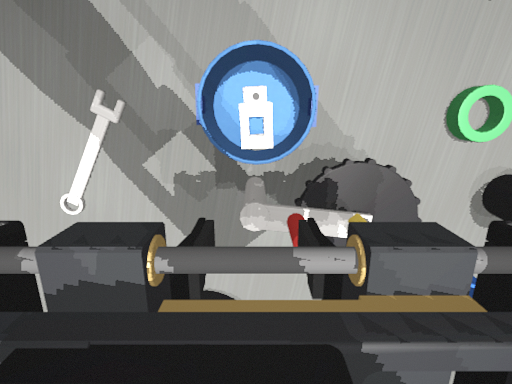

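```bash
python3 - <<'E'
from h import *
rows([((550,-120,235),tool(0.2),4)],.58)
E
```

```text
plan [[[-0.05,4.98,1.65],[0,0,-0.001],0.58],[[-0.05,4.98,1.66],[0,0,-0.001],0.58],[[-0.05,4.99,1.65],[0.001,0,-0],0.58],[[-0.06,4.98,1.65],[0,0,-0.001],0.58]]
```

>>> arm_command(
  plan=[
    [[-0.05, 4.98, 1.65], [0, 0, 0], 0.58],
    [[-0.05, 4.98, 1.66], [0, 0, 0], 0.58],
    [[-0.05, 4.99, 1.65], [0, 0, 0], 0.58],
    [[-0.05, 4.98, 1.65], [0, 0, 0], 0.58],
    [[0, 0, 0], [0, 0, 0], 0.58],
  ],
)

```text
time_s: 43.9
tcp_pos: [550.4, -116.9, 235.2]
ee_rot: [-0.072, 0.703, 0.073, 0.703]
wrist_force: [0.4, -0.4, 1.0]
grip_width: 0.58
```

>>> arm_command(
  plan=[
    [[0, 0, 0], [0, 0, 0], 0.58],
    [[0, 0, 0], [0, 0, 0], 0.58],
  ],
)

```text
time_s: 44.15
tcp_pos: [550.4, -121.7, 235.9]
ee_rot: [-0.07, 0.703, 0.071, 0.704]
wrist_force: [-0.3, -0.3, -0.5]
grip_width: 0.577
```

```bash
python3 - <<'E'
from nut import *
st(); p=shot('wrist','w17'); nuts(p)
E
```

```text
t 44.15 tcp [ 550.4 -121.7  235.9] yaw 0.2 x [ 0.001  0.001 -1.   ] F [-0.3 -0.3 -0.5] T [-0.05 -0.12  0.  ] g 0.577 q [-0.36  0.06  1.67  0.    1.4  -0.56]
```

View pics/w17.png

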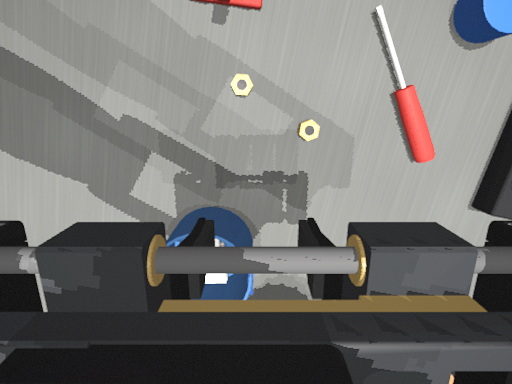

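```bash
python3 - <<'E'
from nut import *
p=manip.grab_frame('wrist'); H=hsv(p)
for u,v in ((241,76),(233,85),(309,122),(301,132)): print(H[v,u],p['frame'][v,u],w(p,u,v).round(1))
E
sed -i 's/\[...,1\]>90/[...,1]>45/; s/<60: continue/<40: continue/' nut.py; python3 - <<'E'
from nut import *
nuts(manip.grab_frame('wrist'))
E
```

```text
[ 30  64 255] [255 255 191] [510.4 -12.6  17.5]
[ 30  49 255] [255 255 206] [502.5 -24.7  16.2]
[ 30  31 255] [255 255 224] [606.2 -49.6  17.6]
[ 30  52 255] [255 255 203] [599.2 -63.9  17.3]
nut px [242.  84.] c [512.3 -22.2] r 13.7 z 17.0 flat dirs deg 38 98 158 w 23.9 26.5
nut px [308. 130.] c [607.9 -59.9] r 13.4 z 17.0 flat dirs deg 4 64 124 w 24.1 26.5
```

```bash
python3 - <<'E'
from h import *
T=tool(-0.384)
q=np.array([512.3,-22.2,0])
rows([(q+[0,0,100],T,4),(q+[0,0,60],T,1),(q+[0,0,60],T,1),(q+[0,0,5],T,4)],.5)
E
```

```text
plan [[[3.4,2.62,-0.45],[0.146,0,-0],0.5],[[3.41,2.54,-0.83],[0.146,0.001,-0],0.5],[[3.4,2.38,-1.18],[0.146,0,-0.001],0.5],[[3.41,2.19,-1.51],[0.145,0,0],0.5],[[4.0,0,-0.01],[0,0,0],0.5]]
plan [[[0,0,0],[0,0,0],0.5],[[1.37,0,0],[0,0,0],0.5],[[1.38,0,0],[0,0,0],0.5],[[1.37,0,0],[0,0,0],0.5],[[1.38,0,0],[0,0,0],0.5]]
```

>>> arm_command(
  plan=[
    [[3.4, 2.62, -0.45], [0.146, 0, 0], 0.5],
    [[3.41, 2.54, -0.83], [0.146, 0, 0], 0.5],
    [[3.4, 2.38, -1.18], [0.146, 0, 0], 0.5],
    [[3.41, 2.19, -1.51], [0.145, 0, 0], 0.5],
    [[4.0, 0, 0], [0, 0, 0], 0.5],
  ],
)

```text
time_s: 44.92
tcp_pos: [512.4, -20.4, 59.6]
ee_rot: [0.135, 0.693, -0.134, 0.695]
wrist_force: [1.0, -1.0, 0.3]
grip_width: 0.502
```

>>> arm_command(
  plan=[
    [[0, 0, 0], [0, 0, 0], 0.5],
    [[0, 0, 0], [0, 0, 0], 0.5],
    [[0, 0, 0], [0, 0, 0], 0.5],
  ],
)

```text
time_s: 45.3
tcp_pos: [514.4, -21.9, 62.3]
ee_rot: [0.135, 0.692, -0.134, 0.696]
wrist_force: [-0.3, 0.4, 0.0]
grip_width: 0.501
```

```bash
python3 - <<'E'
from nut import *
st(); nuts(shot('wrist','w18'))
T=tool(-0.384)
q=np.array([512.3,-22.2,0])
rows([(q+[0,0,5],T,4)],.5)
E
```

```text
t 45.3 tcp [514.4 -21.9  62.3] yaw -0.382 x [ 0.006 -0.    -1.   ] F [-0.3  0.4  0. ] T [-0.01 -0.06 -0.06] g 0.501 q [-0.2   0.13  1.95  0.    1.05  0.19]
nut px [253. 209.] c [512.  -21.7] r 13.7 z 17.0 flat dirs deg 38 98 158 w 24.0 27.0
nut px [384. 206.] c [608.2 -59.1] r 13.7 z 17.0 flat dirs deg 4 64 124 w 24.3 26.9
plan [[[1.43,-0.03,-0.05],[0,0.001,-0],0.5],[[1.43,-0.03,-0.04],[0.001,0.001,-0.001],0.5],[[1.42,-0.02,-0.05],[0,0.002,-0],0.5],[[1.43,-0.03,-0.04],[0.001,0.001,-0.001],0.5]]
```

View pics/w18.png

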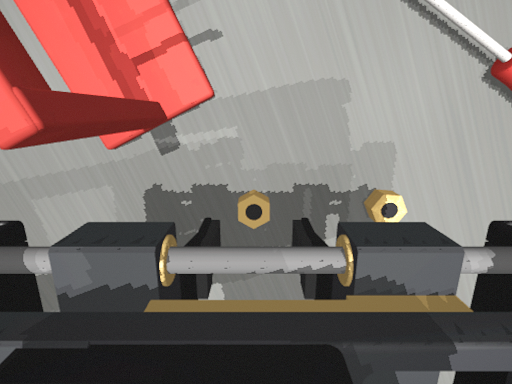

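>>> arm_command(
  plan=[
    [[1.43, -0.03, -0.05], [0, 0, 0], 0.5],
    [[1.43, -0.03, -0.04], [0, 0.002, 0], 0.5],
    [[1.42, -0.02, -0.05], [0, 0.002, 0], 0.5],
    [[1.4, -0.03, -0.04], [0, 0, 0], 0.5],
    [[0, 0, 0], [0, 0, 0], 0.5],
  ],
)

```text
time_s: 45.98
tcp_pos: [509.6, -21.3, 1.9]
ee_rot: [0.135, 0.696, -0.134, 0.693]
wrist_force: [0.1, 0.4, 0.5]
grip_width: 0.501
```

>>> arm_command(
  plan=[
    [[0, 0, 0], [0, 0, 0], 0.1],
    [[0, 0, 0], [0, 0, 0], 0.1],
    [[0, 0, 0], [0, 0, 0], 0.1],
    [[0, 0, 0], [0, 0, 0], 0.1],
  ],
)

```text
time_s: 46.48
tcp_pos: [510.8, -21.5, 3.8]
ee_rot: [0.135, 0.695, -0.134, 0.694]
wrist_force: [-0.9, 0.2, 1.5]
grip_width: 0.27
```

```bash
python3 - <<'E'
from nut import *
st()
T=tool(0.2)
q=np.array([503,-237,0])
p,M,s=pose()
rows([((p[0],p[1],60),M,2),(q+[0,0,170],T,5),(q+[0,0,150],T,1)],.1)
E
```

```text
t 46.475 tcp [510.8 -21.5   3.8] yaw -0.382 x [-0.001  0.002 -1.   ] F [-0.9  0.2  1.5] T [-0.03 -0.04 -0.  ] g 0.27 q [-0.2   0.23  1.97  0.    0.94  0.18]
plan [[[-2.81,0,-0],[0,0,0],0.1],[[-2.81,0.01,-0.01],[0,0,0],0.1],[[-2.21,-4.06,1.46],[-0.116,0,-0],0.1],[[-2.21,-4.19,0.97],[-0.117,0,-0.001],0.1],[[-2.2,-4.29,0.48],[-0.116,-0.001,-0],0.1]]
plan [[[-2.2,-4.31,-0.01],[-0.116,0,-0],0.1],[[-2.21,-4.28,-0.52],[-0.117,0,-0.001],0.1],[[2.0,0,0],[0,0,0],0.1]]
```

>>> arm_command(
  plan=[
    [[-2.81, 0, 0], [0, 0, 0], 0.1],
    [[-2.81, 0, 0], [0, 0, 0], 0.1],
    [[-2.21, -4.06, 1.46], [-0.116, 0, 0], 0.1],
    [[-2.21, -4.19, 0.97], [-0.117, 0, 0], 0.1],
    [[-2.2, -4.29, 0.48], [-0.116, 0, 0], 0.1],
  ],
)

```text
time_s: 47.1
tcp_pos: [505.6, -152.0, 126.3]
ee_rot: [0.011, 0.708, -0.009, 0.706]
wrist_force: [0.9, 0.2, -1.2]
grip_width: 0.271
```

>>> arm_command(
  plan=[
    [[-2.2, -4.31, 0], [-0.116, 0, 0], 0.1],
    [[-2.21, -4.28, -0.52], [-0.117, 0, 0], 0.1],
    [[0, 0, 0], [0, 0, 0], 0.1],
    [[0, 0, 0], [0, 0, 0], 0.1],
  ],
)

```text
time_s: 47.6
tcp_pos: [502.4, -236.6, 168.7]
ee_rot: [-0.069, 0.704, 0.071, 0.703]
wrist_force: [0.0, 0.7, -1.4]
grip_width: 0.271
```

```bash
python3 - <<'E'
from nut import *
st(); shot('wrist','w19')
T=tool(0.2)
q=np.array([503,-237,0])
rows([(q+[0,0,42],T,4)],.1)
E
```

```text
t 47.6 tcp [ 502.4 -236.6  168.7] yaw 0.199 x [-0.003  0.003 -1.   ] F [ 0.   0.7 -1.4] T [ 0.02 -0.07 -0.01] g 0.271 q [-0.58  0.1   1.76  0.    1.28 -0.78]
plan [[[3.16,-0.04,0.02],[0,-0.001,-0.001],0.1],[[3.16,-0.04,0.02],[0,0,-0.001],0.1],[[3.15,-0.04,0.01],[0,-0.001,-0.001],0.1],[[3.16,-0.04,0.02],[0,-0.001,-0.001],0.1]]
```

View pics/w19.png

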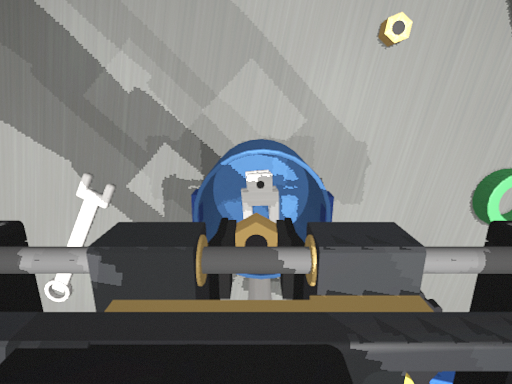

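>>> arm_command(
  plan=[
    [[3.16, -0.04, 0], [0, 0, 0], 0.1],
    [[3.16, -0.04, 0], [0, 0, 0], 0.1],
    [[3.15, -0.04, 0], [0, 0, 0], 0.1],
    [[3.16, -0.04, 0], [0, 0, 0], 0.1],
    [[0, 0, 0], [0, 0, 0], 0.1],
  ],
)

```text
time_s: 48.28
tcp_pos: [500.2, -235.2, 39.5]
ee_rot: [-0.068, 0.706, 0.074, 0.701]
wrist_force: [-1.2, -0.2, -1.1]
grip_width: 0.273
```

>>> arm_command(
  plan=[
    [[0, 0, 0], [0, 0, 0], 0.45],
    [[0, 0, 0], [0, 0, 0], 0.45],
    [[0, 0, 0], [0, 0, 0], 0.45],
    [[-5, 0, 0], [0, 0, 0], 0.45],
    [[-5, 0, 0], [0, 0, 0], 0.45],
  ],
)

```text
time_s: 48.9
tcp_pos: [502.8, -238.5, 144.4]
ee_rot: [-0.07, 0.704, 0.072, 0.703]
wrist_force: [-0.4, -0.7, -0.2]
grip_width: 0.449
```

```bash
python3 - <<'E'
from nut import *
st()
T=tool(np.radians(4))
q=np.array([608.,-59.5,0])
rows([(q+[0,0,140],T,4),(q+[0,0,62],T,2)],.5)
E
```

```text
t 48.9 tcp [ 502.8 -238.5  144.4] yaw 0.2 x [-0.002  0.002 -1.   ] F [-0.4 -0.7 -0.2] T [-0.05 -0.17 -0.03] g 0.449 q [-0.59  0.13  1.78  0.    1.23 -0.79]
plan [[[0.12,3.86,3.47],[0.033,-0.001,-0.001],0.5],[[0.11,3.98,3.33],[0.032,0,-0],0.5],[[0.11,4.08,3.21],[0.033,-0.001,-0.001],0.5],[[0.12,4.19,3.07],[0.032,0,-0.001],0.5],[[3.9,0,0],[0,0,0],0.5]]
plan [[[3.9,0,0],[0,0,0],0.5]]
```

>>> arm_command(
  plan=[
    [[0.12, 3.86, 3.47], [0.033, 0, 0], 0.5],
    [[0.11, 3.98, 3.33], [0.032, 0, 0], 0.5],
    [[0.11, 4.08, 3.21], [0.033, 0, 0], 0.5],
    [[0.12, 4.19, 3.07], [0.032, 0, 0], 0.5],
    [[3.9, 0, 0], [0, 0, 0], 0.5],
  ],
)

```text
time_s: 49.52
tcp_pos: [613.2, -56.9, 104.0]
ee_rot: [-0.026, 0.704, 0.026, 0.709]
wrist_force: [0.2, 0.5, -0.5]
grip_width: 0.497
```

>>> arm_command(
  plan=[
    [[3.9, 0, 0], [0, 0, 0], 0.5],
    [[0, 0, 0], [0, 0, 0], 0.5],
    [[0, 0, 0], [0, 0, 0], 0.5],
    [[0, 0, 0], [0, 0, 0], 0.5],
  ],
)

```text
time_s: 50.02
tcp_pos: [609.9, -60.1, 63.3]
ee_rot: [-0.024, 0.706, 0.025, 0.707]
wrist_force: [-0.1, 0.1, -0.4]
grip_width: 0.5
```

```bash
python3 - <<'E'
from nut import *
st(); nuts(shot('wrist','w20'))
T=tool(np.radians(4))
q=np.array([608.,-59.5,0])
rows([(q+[0,0,5],T,4)],.5)
E
```

```text
t 50.025 tcp [609.9 -60.1  63.3] yaw 0.07 x [ 0.002  0.001 -1.   ] F [-0.1  0.1 -0.4] T [-0.03 -0.11  0.01] g 0.5 q [-0.23  0.35  1.69  0.    1.11 -0.3 ]
nut px [253. 207.] c [608.3 -59.4] r 13.8 z 16.9 flat dirs deg 4 64 124 w 24.2 27.3
plan [[[1.45,0.02,-0.05],[0,0.001,-0],0.5],[[1.46,0.01,-0.04],[0,0,-0.001],0.5],[[1.45,0.02,-0.04],[0,0.001,0],0.5],[[1.45,0.01,-0.05],[0,0,-0],0.5]]
```

View pics/w20.png

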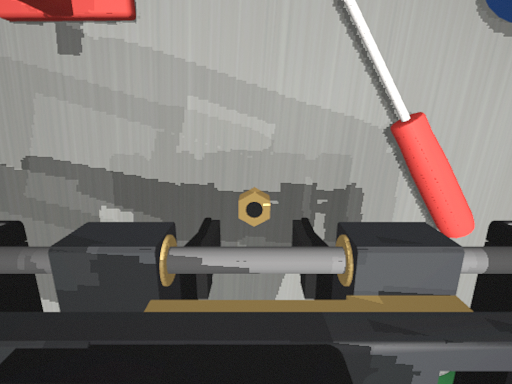

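>>> arm_command(
  plan=[
    [[1.45, 0.02, -0.05], [0, 0, 0], 0.5],
    [[1.46, 0.01, -0.04], [0, 0, 0], 0.5],
    [[1.45, 0.02, -0.04], [0, 0, 0], 0.5],
    [[1.42, 0.01, -0.05], [0, 0, 0], 0.5],
    [[0, 0, 0], [0, 0, 0], 0.5],
  ],
)

```text
time_s: 50.7
tcp_pos: [605.7, -58.7, 1.5]
ee_rot: [-0.024, 0.708, 0.026, 0.706]
wrist_force: [0.5, 0.7, 0.4]
grip_width: 0.498
```

>>> arm_command(
  plan=[
    [[0, 0, 0], [0, 0, 0], 0.1],
    [[0, 0, 0], [0, 0, 0], 0.1],
    [[0, 0, 0], [0, 0, 0], 0.1],
    [[0, 0, 0], [0, 0, 0], 0.1],
  ],
)

```text
time_s: 51.2
tcp_pos: [606.3, -58.8, 3.0]
ee_rot: [-0.024, 0.707, 0.026, 0.706]
wrist_force: [0.4, 0.4, -0.7]
grip_width: 0.269
```

```bash
python3 - <<'E'
from nut import *
st()
T=tool(0.2)
q=np.array([514,-264,0])
p,M,s=pose()
rows([((p[0],p[1],70),M,2),(q+[0,0,175],T,5)],.1)
E
```

```text
t 51.2 tcp [606.3 -58.8   3. ] yaw 0.07 x [-0.002  0.002 -1.   ] F [ 0.4  0.4 -0.7] T [ 0.05 -0.1  -0.03] g 0.269 q [-0.23  0.43  1.71  0.    1.   -0.3 ]
plan [[[-3.35,0.01,-0],[0,0,0],0.1],[[-3.35,0,-0.01],[0,0,0],0.1],[[-2.11,-3.96,-2.13],[-0.026,0,-0],0.1],[[-2.1,-3.9,-2.24],[-0.026,-0.001,-0.001],0.1],[[-2.1,-3.84,-2.33],[-0.026,0,-0],0.1]]
plan [[[-2.11,-3.79,-2.43],[-0.026,0,-0.001],0.1],[[-2.1,-3.72,-2.53],[-0.026,0,-0],0.1]]
```

>>> arm_command(
  plan=[
    [[-3.35, 0, 0], [0, 0, 0], 0.1],
    [[-3.35, 0, 0], [0, 0, 0], 0.1],
    [[-2.11, -3.96, -2.13], [-0.026, 0, 0], 0.1],
    [[-2.1, -3.9, -2.24], [-0.026, 0, 0], 0.1],
    [[-2.1, -3.84, -2.33], [-0.026, 0, 0], 0.1],
  ],
)

```text
time_s: 51.82
tcp_pos: [550.3, -183.0, 133.6]
ee_rot: [-0.052, 0.706, 0.054, 0.705]
wrist_force: [-0.6, -0.6, -0.6]
grip_width: 0.271
```

>>> arm_command(
  plan=[
    [[-2.11, -3.79, -2.43], [-0.026, 0, 0], 0.1],
    [[-2.1, -3.72, -2.53], [-0.026, 0, 0], 0.1],
    [[0, 0, 0], [0, 0, 0], 0.1],
    [[0, 0, 0], [0, 0, 0], 0.1],
  ],
)

```text
time_s: 52.32
tcp_pos: [514.0, -263.8, 174.5]
ee_rot: [-0.069, 0.704, 0.071, 0.703]
wrist_force: [-0.4, 0.3, -1.2]
grip_width: 0.268
```

```bash
python3 - <<'E'
from nut import *
st(); shot('wrist','w21')
T=tool(0.2)
q=np.array([514,-264,0])
rows([(q+[0,0,44],T,4)],.1)
E
```

```text
t 52.325 tcp [ 514.  -263.8  174.5] yaw 0.199 x [-0.002  0.003 -1.   ] F [-0.4  0.3 -1.2] T [ 0.03 -0.09  0.  ] g 0.268 q [-0.61  0.15  1.7   0.    1.3  -0.81]
plan [[[3.25,-0.03,0],[0,-0.001,-0.001],0.1],[[3.25,-0.04,0],[0,0,-0.001],0.1],[[3.25,-0.02,0.01],[0,-0.001,-0.001],0.1],[[3.24,-0.03,-0.01],[0,0,-0.001],0.1]]
```

View pics/w21.png

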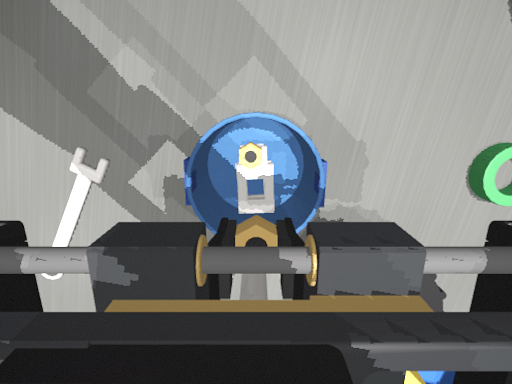

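>>> arm_command(
  plan=[
    [[3.25, -0.13, 0], [0, 0, 0], 0.1],
    [[3.25, -0.14, 0], [0, 0, 0], 0.1],
    [[3.25, -0.12, 0], [0, 0, 0], 0.1],
    [[3.24, -0.13, 0], [0, 0, 0], 0.1],
    [[0, 0, 0], [0, 0, 0], 0.1],
  ],
)

```text
time_s: 53.0
tcp_pos: [512.6, -265.7, 41.1]
ee_rot: [-0.069, 0.706, 0.074, 0.701]
wrist_force: [0.3, 0.3, 1.2]
grip_width: 0.272
```

>>> arm_command(
  plan=[
    [[0, 0, 0], [0, 0, 0], 0.45],
    [[0, 0, 0], [0, 0, 0], 0.45],
    [[0, 0, 0], [0, 0, 0], 0.45],
    [[-5, 0, 0], [0, 0, 0], 0.45],
    [[-5, 0, 0], [0, 0, 0], 0.45],
  ],
)

```text
time_s: 53.62
tcp_pos: [514.8, -269.2, 146.3]
ee_rot: [-0.07, 0.704, 0.071, 0.703]
wrist_force: [0.7, -0.3, 0.0]
grip_width: 0.446
```

>>> arm_command(
  plan=[
    [[-4, -3.2, 0], [0, 0, 0], 0.45],
    [[-4, -3.2, 0], [0, 0, 0], 0.45],
    [[0, 0, 0], [0, 0, 0], 0.45],
    [[0, 0, 0], [0, 0, 0], 0.45],
  ],
)

```text
time_s: 54.12
tcp_pos: [527.7, -331.9, 224.6]
ee_rot: [-0.07, 0.704, 0.071, 0.703]
wrist_force: [-1.2, 0.7, -0.5]
grip_width: 0.452
```

```bash
python3 - <<'E'
from cap import *
st(); look('w22')
E
```

```text
t 54.125 tcp [ 527.7 -331.9  224.6] yaw 0.2 x [-0.002  0.002 -1.   ] F [-1.2  0.7 -0.5] T [ 0.03 -0.12  0.03] g 0.452 q [-0.69  0.22  1.53  0.    1.4  -0.89]
yel 21 top 171.3 rect [ 614.1 -325.2] [4.7 1. ] long axis ang 0.702 [ 614.4 -324.9  171.9]
red 20 top 146.0 rect [ 567.3 -345.1] [16.2  5.4] long axis ang 0.319 [ 566.6 -344.3  148.1]
```

View pics/w22.png

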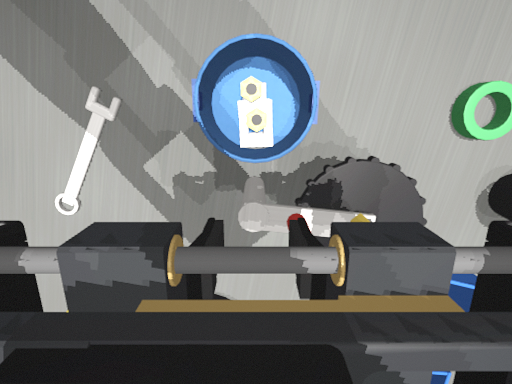

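```bash
python3 - <<'E'
from cap import *
T=tool(-1.59)
q=np.array([570.5,-352,0])
rows([(q+[0,0,225],T,10),(q+[0,0,205],T,1),(q+[0,0,205],T,2),(q+[0,0,142],T,2)],.45)
E
```

```text
plan [[[-0.02,-0.29,0.38],[0.179,-0.001,-0],0.45],[[-0.01,-0.22,0.43],[0.179,0,-0],0.45],[[-0.02,-0.13,0.46],[0.179,-0.001,-0],0.45],[[-0.01,-0.06,0.47],[0.179,0,-0],0.45],[[-0.02,0.04,0.48],[0.179,-0.001,-0],0.45]]
plan [[[-0.01,0.11,0.47],[0.179,-0.001,-0],0.45],[[-0.02,0.2,0.43],[0.179,0,-0.001],0.45],[[-0.01,0.27,0.39],[0.179,-0.001,0],0.45],[[-0.02,0.34,0.34],[0.179,0,0],0.45],[[-0.01,0.4,0.28],[0.179,-0.001,0],0.45]]
plan [[[2.0,0,-0],[0,0,0],0.45],[[0,0,-0],[0,0,0],0.45],[[0,0,-0],[0,0,0],0.45],[[3.15,0,-0],[0,0,0],0.45],[[3.15,0,-0.01],[0,0,0],0.45]]
```

>>> arm_command(
  plan=[
    [[-0.02, -0.29, 0.38], [0.179, 0, 0], 0.45],
    [[0, -0.22, 0.43], [0.179, 0, 0], 0.45],
    [[-0.02, -0.13, 0.46], [0.179, 0, 0], 0.45],
    [[0, -0.06, 0.47], [0.179, 0, 0], 0.45],
    [[-0.02, 0.04, 0.48], [0.179, 0, 0], 0.45],
  ],
)

```text
time_s: 54.8
tcp_pos: [549.0, -340.9, 223.2]
ee_rot: [0.243, 0.666, -0.242, 0.662]
wrist_force: [-0.4, 0.2, -0.2]
grip_width: 0.448
```

>>> arm_command(
  plan=[
    [[0, 0.11, 0.47], [0.179, 0, 0], 0.45],
    [[-0.02, 0.2, 0.43], [0.179, 0, 0], 0.45],
    [[0, 0.27, 0.39], [0.179, 0, 0], 0.45],
    [[-0.02, 0.34, 0.34], [0.179, 0, 0], 0.45],
    [[0, 0.4, 0.28], [0.179, 0, 0], 0.45],
  ],
)

```text
time_s: 55.42
tcp_pos: [570.6, -351.4, 223.6]
ee_rot: [-0.506, -0.496, 0.506, -0.492]
wrist_force: [0.2, 0.2, 0.7]
grip_width: 0.451
```

>>> arm_command(
  plan=[
    [[2.0, 0, 0], [0, 0, 0], 0.45],
    [[0, 0, 0], [0, 0, 0], 0.45],
    [[0, 0, 0], [0, 0, 0], 0.45],
  ],
)

```text
time_s: 55.8
tcp_pos: [570.6, -352.2, 204.5]
ee_rot: [-0.504, -0.497, 0.504, -0.494]
wrist_force: [-0.8, -0.0, 0.1]
grip_width: 0.445
```

```bash
python3 - <<'E'
from cap import *
st(); look('w23')
T=tool(-1.59)
q=np.array([570.5,-352,0])
rows([(q+[0,0,142],T,2)],.45)
E
```

```text
t 55.8 tcp [ 570.6 -352.2  204.5] yaw -1.588 x [-0.003  0.003 -1.   ] F [-0.8 -0.   0.1] T [ 0.04 -0.03 -0.  ] g 0.445 q [-0.67  0.34  1.41  0.    1.39  0.92]
yel 75 top 180.9 rect [ 633.9 -344.1] [11.8 54.7] long axis ang 2.476 [ 631.1 -347.1  180.8]
red 466 top 181.8 rect [ 570.5 -350.8] [15.9 16.2] long axis ang 0.283 [ 571.1 -350.7  181.6]
plan [[[3.17,-0.02,-0.02],[0.001,-0.001,0.001],0.45],[[3.17,-0.02,-0.03],[0.001,-0.001,0.001],0.45]]
```

View pics/w23.png

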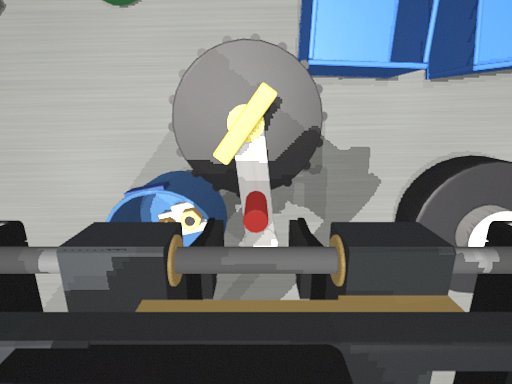

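>>> arm_command(
  plan=[
    [[3.15, 0, 0], [-0.04, 0, 0], 0.45],
    [[3.15, 0, -0.1], [-0.04, 0, 0], 0.45],
    [[0, 0, 0], [0, 0, 0], 0.45],
  ],
)

```text
time_s: 56.22
tcp_pos: [569.3, -350.4, 139.9]
ee_rot: [0.484, 0.518, -0.485, 0.512]
wrist_force: [-0.3, 0.4, -0.4]
grip_width: 0.45
```

>>> arm_command(
  plan=[
    [[0, 0, 0], [0, 0, 0], 0],
    [[0, 0, 0], [0, 0, 0], 0],
    [[0, 0, 0], [0, 0, 0], 0],
    [[0, 0, 0], [0, 0, 0], 0],
  ],
  squeeze=15,
)

```text
time_s: 56.72
tcp_pos: [571.9, -352.1, 144.4]
ee_rot: [0.485, 0.515, -0.484, 0.515]
wrist_force: [-0.3, 1.4, 5.7]
grip_width: 0.204
```

```bash
python3 - <<'E'
from cap import *
st()
p,M,s=pose(); piv=np.array([530.6,-353.3])
d=p[:2]-piv; a=np.arctan2(d[1],d[0]); print(a,np.hypot(*d)); a=np.arctan2(M[1,1],M[0,1])
arc(piv,a,1.80-a,16,0,142,rad=40)
E
```

```text
t 56.725 tcp [ 571.9 -352.1  144.4] yaw -1.51 x [ 0.     0.001 -1.   ] F [-0.3  1.4  5.7] T [ 0.38  0.03 -0.07] g 0.204 q [-0.67  0.39  1.47  0.    1.29  0.84]
0.030026090938919663 41.288755014404494
plan [[[0.24,-0.15,-0.56],[-0.109,-0.001,-0],0],[[0,-0.02,-0.44],[-0.108,0,-0],0],[[0,-0.03,-0.43],[-0.109,0,-0],0],[[0,-0.02,-0.43],[-0.109,0,-0],0],[[0,-0.03,-0.44],[-0.108,0,-0],0]]
plan [[[0,-0.02,-0.43],[-0.109,0,-0],0],[[0,-0.02,-0.43],[-0.109,0,-0],0],[[0,-0.03,-0.44],[-0.109,0,-0],0],[[0,-0.02,-0.43],[-0.108,0,-0],0],[[0,-0.02,-0.44],[-0.109,0,-0],0]]
plan [[[0,-0.03,-0.43],[-0.109,0,-0],0],[[0,-0.02,-0.43],[-0.108,0,0],0],[[0,-0.02,-0.44],[-0.109,0,0],0],[[0,-0.03,-0.43],[-0.109,0,0],0],[[0,-0.02,-0.44],[-0.108,0,0],0]]
plan [[[0,-0.02,-0.43],[-0.109,0,0],0]]
```

>>> arm_command(
  plan=[
    [[0, -0.1, -0.5], [-0.109, 0, 0], 0],
    [[0, -0.02, -0.44], [-0.108, 0, 0], 0],
    [[0, -0.03, -0.43], [-0.109, 0, 0], 0],
    [[0, -0.02, -0.43], [-0.109, 0, 0], 0],
    [[0, -0.03, -0.44], [-0.108, 0, 0], 0],
  ],
)

```text
time_s: 57.35
tcp_pos: [564.3, -331.2, 144.4]
ee_rot: [0.328, 0.626, -0.327, 0.627]
wrist_force: [1.7, -0.3, 5.0]
grip_width: 0.204
```

>>> arm_command(
  plan=[
    [[0, -0.02, -0.43], [-0.109, 0, 0], 0],
    [[0, -0.02, -0.43], [-0.109, 0, 0], 0],
    [[0, -0.03, -0.44], [-0.109, 0, 0], 0],
    [[0, -0.02, -0.43], [-0.108, 0, 0], 0],
    [[0, -0.02, -0.44], [-0.109, 0, 0], 0],
  ],
)

```text
time_s: 57.98
tcp_pos: [547.3, -317.2, 144.4]
ee_rot: [0.148, 0.692, -0.147, 0.691]
wrist_force: [-1.3, 1.8, 5.8]
grip_width: 0.207
```

```bash
python3 - <<'E'
from cap import *
st()
p,M,s=pose(); piv=np.array([530.6,-353.3])
d=p[:2]-piv; a=np.arctan2(d[1],d[0]); print(a,np.hypot(*d)); a=np.arctan2(M[1,1],M[0,1]); print(a)
arc(piv,a,1.80-a,6,0,p[2],rad=40)
E
```

```text
t 57.975 tcp [ 547.3 -317.2  144.4] yaw -0.419 x [-0.     0.001 -1.   ] F [-1.3  1.8  5.8] T [ 0.24  0.14 -0.23] g 0.207 q [-0.65  0.3   1.58  0.    1.26 -0.23]
1.138451820628069 39.75093167186471
1.151313354310433
plan [[[0,0,-0.48],[-0.108,0,-0.001],0],[[0,-0.02,-0.43],[-0.108,0,-0],0],[[0,-0.02,-0.44],[-0.108,0,-0],0],[[0,-0.03,-0.43],[-0.108,0,-0],0],[[0,-0.02,-0.43],[-0.109,0,-0],0]]
plan [[[0,-0.03,-0.43],[-0.108,0,-0],0]]
```

>>> arm_command(
  plan=[
    [[0, 0, -0.48], [-0.108, 0, 0], 0],
    [[0, -0.02, -0.43], [-0.108, 0, 0], 0],
    [[0, -0.02, -0.44], [-0.108, 0, 0], 0],
    [[0, -0.03, -0.43], [-0.108, 0, 0], 0],
    [[0, -0.02, -0.43], [-0.109, 0, 0], 0],
  ],
)

```text
time_s: 58.6
tcp_pos: [525.6, -313.8, 144.3]
ee_rot: [-0.043, 0.706, 0.043, 0.706]
wrist_force: [-1.0, 0.2, 6.7]
grip_width: 0.201
```

>>> arm_command(
  plan=[
    [[0, -0.03, -0.43], [-0.108, 0, 0], 0],
    [[0, 0, 0], [0, 0, 0], 0],
    [[0, 0, 0], [0, 0, 0], 0],
  ],
)

```text
time_s: 58.98
tcp_pos: [522.1, -314.6, 144.3]
ee_rot: [-0.079, 0.702, 0.079, 0.703]
wrist_force: [2.6, 0.8, 5.6]
grip_width: 0.199
```

```bash
python3 - <<'E'
from cap import *
st()
p,M,s=pose(); piv=np.array([530.6,-353.3])
d=p[:2]-piv; print(np.arctan2(d[1],d[0]),np.hypot(*d))
look('w24')
E
```

```text
t 58.975 tcp [ 522.1 -314.6  144.3] yaw 0.224 x [ 0.001  0.    -1.   ] F [2.6 0.8 5.6] T [ 0.16 -0.53 -0.01] g 0.199 q [-0.67  0.25  1.64  0.    1.25 -0.9 ]
1.7860509462566443 39.575040146532814
yel 544 top 181.3 rect [ 510.5 -251.3] [56.1 12. ] long axis ang 1.037 [ 503.6 -261.1  181.2]
red 189 top 182.0 rect [ 523.6 -320.1] [14.2  5.7] long axis ang 0.221 [ 523.6 -319.7  182. ]
```

View pics/w24.png

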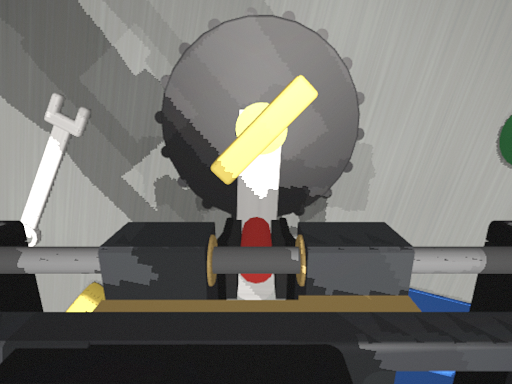

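```bash
python3 - <<'E'
from cap import *
p,M,s=pose();T=tool(-.534)
rows([(p,M,2),((p[0],p[1],207),M,1),((511.7,-251.3,207),T,5),((511.7,-251.3,207),T,2),((511.7,-251.3,153),T,2)],.45)
E
```

```text
plan [[[0,0,0],[0,0,0],0.45],[[0,0,0],[0,0,0],0.45],[[-6.27,0,0.01],[0,0,0],0.45],[[0,1.28,0.08],[0.152,0,-0],0.45],[[0,1.28,-0.12],[0.151,0,-0],0.45]]
plan [[[0,1.25,-0.31],[0.152,0,-0],0.45],[[0,1.18,-0.49],[0.152,0,-0.001],0.45],[[0,1.1,-0.67],[0.151,0.001,0],0.45],[[0,0,-0],[0,0,0],0.45],[[0,0,-0],[0,0,0],0.45]]
plan [[[2.7,0,-0],[0,0,0],0.45],[[2.7,0,-0],[0,0,0],0.45]]
```

>>> arm_command(
  plan=[
    [[0, 0, 0], [0, 0, 0], 0.45],
    [[0, 0, 0], [0, 0, 0], 0.45],
    [[-6.2, 0, 0], [0, 0, 0], 0.45],
    [[0, 1.28, 0.08], [0.152, 0, 0], 0.45],
    [[0, 1.28, -0.12], [0.151, 0, 0], 0.45],
  ],
)

```text
time_s: 59.65
tcp_pos: [516.7, -288.9, 205.3]
ee_rot: [0.03, 0.707, -0.029, 0.706]
wrist_force: [-0.5, 0.7, -0.9]
grip_width: 0.444
```

>>> arm_command(
  plan=[
    [[0, 1.25, -0.31], [0.152, 0, 0], 0.45],
    [[0, 1.18, -0.49], [0.152, 0, 0], 0.45],
    [[0, 1.1, -0.67], [0.151, 0, 0], 0.45],
    [[0, 0, 0], [0, 0, 0], 0.45],
    [[0, 0, 0], [0, 0, 0], 0.45],
  ],
)

```text
time_s: 60.28
tcp_pos: [510.4, -251.3, 204.7]
ee_rot: [0.185, 0.683, -0.184, 0.682]
wrist_force: [0.1, -0.3, -0.5]
grip_width: 0.454
```

```bash
python3 - <<'E'
from cap import *
st(); look('w25')
T=tool(-.534)
rows([((511.7,-251.3,153),T,2)],.45)
E
```

```text
t 60.275 tcp [ 510.4 -251.3  204.7] yaw -0.529 x [-0.002  0.002 -1.   ] F [ 0.1 -0.3 -0.5] T [-0.08 -0.08  0.02] g 0.454 q [-0.6   0.1   1.69  0.    1.35 -0.07]
yel 907 top 181.8 rect [ 512.9 -247.3] [47.4 11.9] long axis ang 1.015 [ 511.  -250.1  181.7]
red 0
plan [[[2.59,0.04,0.06],[0.002,-0.001,-0],0.45],[[2.59,0.03,0.06],[0.002,-0.002,-0.001],0.45]]
```

View pics/w25.png

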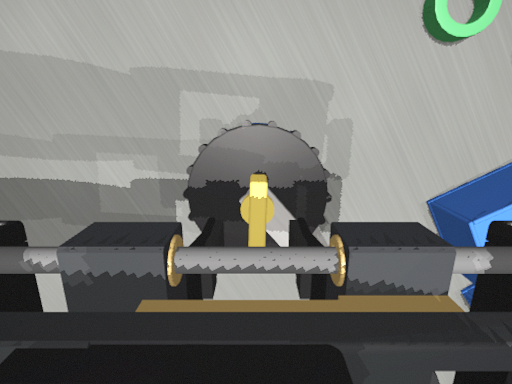

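>>> arm_command(
  plan=[
    [[2.59, 0.04, 0.06], [0, 0, 0], 0.45],
    [[2.59, 0.03, 0.06], [0, 0, 0], 0.45],
    [[0, 0, 0], [0, 0, 0], 0.45],
  ],
)

```text
time_s: 60.7
tcp_pos: [510.2, -250.2, 150.7]
ee_rot: [0.187, 0.685, -0.184, 0.68]
wrist_force: [-0.1, 0.1, -0.1]
grip_width: 0.449
```

>>> arm_command(
  plan=[
    [[0, 0, 0], [0, 0, 0], 0],
    [[0, 0, 0], [0, 0, 0], 0],
    [[0, 0, 0], [0, 0, 0], 0],
    [[0, 0, 0], [0, 0, 0], 0],
  ],
  squeeze=35,
)

```text
time_s: 61.2
tcp_pos: [511.9, -250.8, 154.0]
ee_rot: [0.186, 0.683, -0.185, 0.682]
wrist_force: [-1.9, 1.0, 4.0]
grip_width: 0.138
```

>>> arm_command(
  plan=[
    [[0.09, 0, 0], [0.18, 0, 0], 0],
    [[0.09, 0, 0], [0.18, 0, 0], 0],
    [[0.09, 0, 0], [0.18, 0, 0], 0],
    [[0.09, 0, 0], [0.18, 0, 0], 0],
    [[0.09, 0, 0], [0.18, 0, 0], 0],
  ],
)

```text
time_s: 61.82
tcp_pos: [512.8, -251.9, 149.7]
ee_rot: [0.466, 0.532, -0.466, 0.533]
wrist_force: [0.8, -2.7, 0.5]
grip_width: 0.137
```

```bash
python3 - <<'E'
from cap import *
st()
E
```

```text
t 61.825 tcp [ 512.8 -251.9  149.7] yaw -1.437 x [ 0.001 -0.    -1.   ] F [ 0.8 -2.7  0.5] T [-0.49 -0.24  0.09] g 0.137 q [-0.59  0.16  1.74 -0.    1.24  0.84]
```

>>> arm_command(
  plan=[
    [[0.09, 0, 0], [0.18, 0, 0], 0],
    [[0.09, 0, 0], [0.18, 0, 0], 0],
    [[0.09, 0, 0], [0.18, 0, 0], 0],
    [[0.09, 0, 0], [0.18, 0, 0], 0],
    [[0.09, 0, 0], [0.18, 0, 0], 0],
  ],
)

```text
time_s: 62.45
tcp_pos: [512.7, -253.0, 145.3]
ee_rot: [-0.651, -0.276, 0.651, -0.278]
wrist_force: [1.0, -6.3, -0.4]
grip_width: 0.134
```

>>> arm_command(
  plan=[
    [[0.09, 0, 0], [0.18, 0, 0], 0],
    [[0.09, 0, 0], [0.18, 0, 0], 0],
    [[0.09, 0, 0], [0.17, 0, 0], 0],
    [[0, 0, 0], [0, 0, 0], 0],
  ],
)

```text
time_s: 62.95
tcp_pos: [512.7, -253.3, 142.6]
ee_rot: [0.701, 0.097, -0.7, 0.099]
wrist_force: [1.2, -6.4, -0.6]
grip_width: 0.135
```

```bash
python3 - <<'E'
from cap import *
st()
E
```

```text
t 62.95 tcp [ 512.7 -253.3  142.6] yaw -2.864 x [ 0.001 -0.003 -1.   ] F [ 1.2 -6.4 -0.6] T [-1.13 -0.2  -0.12] g 0.135 q [-0.6   0.16  1.75 -0.    1.23  2.27]
```

>>> arm_command(
  plan=[
    [[0.02, 0.1, 0], [0.05, 0, 0], 0],
    [[0, 0, 0], [0, 0, 0], 0],
  ],
)

```text
time_s: 63.2
tcp_pos: [512.8, -253.4, 142.4]
ee_rot: [0.702, 0.081, -0.702, 0.082]
wrist_force: [0.3, -5.1, 1.8]
grip_width: 0.133
```

```bash
python3 - <<'E'
from cap import *
st()
E
```

```text
t 63.2 tcp [ 512.8 -253.4  142.4] yaw -2.912 x [ 0.    -0.001 -1.   ] F [ 0.3 -5.1  1.8] T [-0.96 -0.12 -0.03] g 0.133 q [-0.6   0.16  1.75 -0.    1.23  2.32]
```

>>> arm_command(
  plan=[
    [[0.02, -0.2, 0], [0.05, 0, 0], 0],
    [[0, 0, 0], [0, 0, 0], 0],
  ],
)

```text
time_s: 63.45
tcp_pos: [512.6, -253.0, 142.2]
ee_rot: [0.705, 0.062, -0.704, 0.065]
wrist_force: [2.7, -11.9, -1.1]
grip_width: 0.133
```

```bash
python3 - <<'E'
from cap import *
st()
E
```

```text
t 63.45 tcp [ 512.6 -253.   142.2] yaw -2.961 x [ 0.001 -0.005 -1.   ] F [  2.7 -11.9  -1.1] T [-2.06 -0.42 -0.  ] g 0.133 q [-0.59  0.16  1.75 -0.    1.23  2.37]
```

>>> arm_command(
  plan=[
    [[0.02, 0.1, 0], [0.05, 0, 0], 0],
    [[0, 0, 0], [0.03, 0, 0], 0],
    [[0, 0, 0], [0, 0, 0], 0],
  ],
)

```text
time_s: 63.82
tcp_pos: [514.1, -252.8, 142.2]
ee_rot: [0.707, 0.035, -0.705, 0.037]
wrist_force: [7.0, -7.1, -1.7]
grip_width: 0.135
```

```bash
python3 - <<'E'
from cap import *
st(); look('w26')
E
```

```text
t 63.825 tcp [ 514.1 -252.8  142.2] yaw -3.04 x [ 0.004 -0.003 -1.   ] F [ 7.  -7.1 -1.7] T [-1.24 -1.24  0.68] g 0.135 q [-0.59  0.16  1.75 -0.    1.23  2.45]
yel 1499 top 169.8 rect [ 514.7 -251.7] [12.  54.1] long axis ang 1.717 [ 515.1 -256.   169.7]
red 1276 top 181.9 rect [ 524.1 -315. ] [16.8 16.3] long axis ang 0.502 [ 524.  -315.2  181.9]
```

View pics/w26.png

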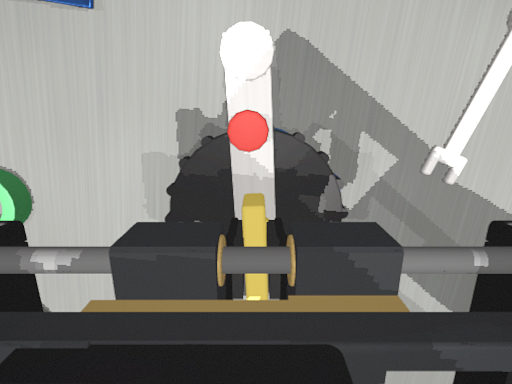

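>>> arm_command(
  plan=[
    [[0, 0, 0], [0, 0, 0], 0.4],
    [[0, 0, 0], [0, 0, 0], 0.4],
    [[0, 0, 0], [0, 0, 0], 0.4],
    [[-5, 0, 0], [0, 0, 0], 0.4],
    [[-6, 0, 0], [0, 0, 0], 0.4],
  ],
)

```text
time_s: 64.5
tcp_pos: [510.8, -250.0, 250.1]
ee_rot: [-0.704, -0.037, 0.708, -0.034]
wrist_force: [1.1, -0.4, 0.5]
grip_width: 0.395
```

>>> arm_command(
  plan=[
    [[-3, -5, 0], [0, 0, 0], 0.4],
    [[0, 0, 0], [0, 0, 0], 0.4],
    [[0, 0, 0], [0, 0, 0], 0.4],
  ],
)

```text
time_s: 64.88
tcp_pos: [506.7, -201.1, 280.3]
ee_rot: [-0.705, -0.036, 0.707, -0.035]
wrist_force: [-0.2, 0.5, -0.1]
grip_width: 0.401
```

```bash
python3 - <<'E'
from cap import *
st(); look('w27'); shot('scene','c3')
E
```

```text
t 64.875 tcp [ 506.7 -201.1  280.3] yaw -3.041 x [-0.003  0.002 -1.   ] F [-0.2  0.5 -0.1] T [ 0.17  0.01 -0.04] g 0.401 q [-0.52 -0.    1.66  0.    1.49  2.52]
yel 257 top 169.8 rect [ 514.3 -250.4] [12.  54.6] long axis ang 1.723 [ 513.4 -241.5  169.7]
red 63 top 181.2 rect [ 523.4 -314.4] [15.2 16.7] long axis ang 1.023 [ 521.2 -310.9  181.1]
```

View pics/w27.png

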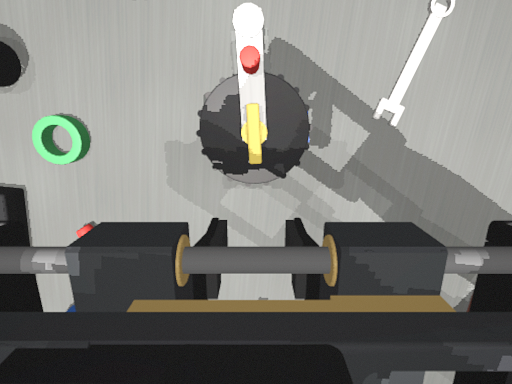

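View pics/c3.png

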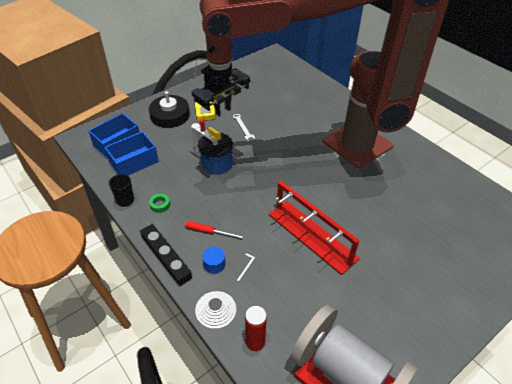

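```bash
python3 - <<'E'
from h import *
for n in ['scene','wrist']:
  for r in range(2):
    p=manip.grab_frame(n); H=hsv(p); C=np.full(p['frame'].shape,1e9); m=p['range_z']>0; C[m]=cloud(p,m)
    x,y,z=C[...,0],C[...,1],C[...,2]; S=H[...,1];V=H[...,2]
    if n=='scene': blk=(abs(x-520)<130)&(y<-130)&(y>-420)&(S<60)&(V<70)&(z>98)&(z<135)
    else: blk=(z>80)&(z<125)&(V<60)&(abs(x-513)<90)&(abs(y+250)<90)
    c=C[blk]; q=np.median(c[:,2]); t=c[abs(c[:,2]-q)<4][:,:2].astype(np.float32); h=cv2.convexHull(t)[:,0]; print(n,'z',q,len(t),cv2.minEnclosingCircle(t),circ(h))
E
```

```text
scene z 105.399978966508 251 ((516.8965454101562, -250.41493225097656), 65.58380889892578) (array([ 517.36567915, -250.9980233 ]), np.float64(63.775662202756166))
scene z 105.71979131494413 254 ((521.3914794921875, -247.94195556640625), 66.65852355957031) (array([ 519.60966847, -248.44734715]), np.float64(64.32657990179041))
wrist z 109.02485787930246 1918 ((514.18701171875, -247.71022033691406), 64.481689453125) (array([ 513.60261161, -249.68892296]), np.float64(62.934877536058714))
wrist z 108.99140598098137 1939 ((513.9349365234375, -247.86422729492188), 64.58145904541016) (array([ 513.42899614, -250.37529208]), np.float64(62.72514303395524))
```

```bash
python3 - <<'E'
from h import *
T=tool(-2.95); q=np.array([523.4,-314.4,0])
rows([(q+[0,0,215],T,3),(q+[0,0,215],T,2),(q+[0,0,143],T,3)],.45)
E
```

```text
plan [[[2.15,3.8,-0.19],[-0.031,0.001,0.001],0.45],[[2.15,3.8,-0.07],[-0.031,0.001,0.001],0.45],[[2.16,3.8,0.04],[-0.031,0.001,0.001],0.45],[[0,0,0],[0,0,0],0.45],[[0,0,0],[0,0,0],0.45]]
plan [[[2.4,0,0],[0,0,0],0.45],[[2.4,0.01,0],[0,0,0],0.45],[[2.4,0,0],[0,0,0],0.45]]
```

>>> arm_command(
  plan=[
    [[2.15, 3.8, -0.19], [-0.031, 0, 0], 0.45],
    [[2.15, 3.8, -0.07], [-0.031, 0, 0], 0.45],
    [[2.16, 3.8, 0.04], [-0.031, 0, 0], 0.45],
    [[0, 0, 0], [0, 0, 0], 0.45],
    [[0, 0, 0], [0, 0, 0], 0.45],
  ],
)

```text
time_s: 65.8
tcp_pos: [523.8, -313.8, 215.9]
ee_rot: [-0.703, -0.069, 0.705, -0.067]
wrist_force: [0.1, 0.5, 0.8]
grip_width: 0.453
```

>>> arm_command(
  plan=[
    [[2.4, 0, 0], [0, 0, 0], 0.45],
    [[2.4, 0, 0], [0, 0, 0], 0.45],
    [[2.4, 0, 0], [0, 0, 0], 0.45],
    [[0, 0, 0], [0, 0, 0], 0.45],
    [[0, 0, 0], [0, 0, 0], 0.45],
  ],
)

```text
time_s: 66.42
tcp_pos: [524.7, -313.7, 146.0]
ee_rot: [0.704, 0.069, -0.704, 0.068]
wrist_force: [-0.2, -0.5, 0.3]
grip_width: 0.453
```

>>> arm_command(
  plan=[
    [[0, 0, 0], [0, 0, 0], 0],
    [[0, 0, 0], [0, 0, 0], 0],
    [[0, 0, 0], [0, 0, 0], 0],
    [[0, 0, 0], [0, 0, 0], 0],
  ],
  squeeze=15,
)

```text
time_s: 66.92
tcp_pos: [523.8, -314.1, 144.7]
ee_rot: [-0.703, -0.069, 0.704, -0.067]
wrist_force: [-2.1, 0.8, 3.6]
grip_width: 0.204
```

```bash
python3 - <<'E'
from h import *
st()
E
```

```text
t 66.925 tcp [ 523.8 -314.1  144.7] yaw -2.949 x [-0.002  0.002 -1.   ] F [-2.1  0.8  3.6] T [ 0.2   0.38 -0.06] g 0.204 q [-0.67  0.25  1.64  0.    1.25  2.28]
```

>>> arm_command(
  plan=[
    [[0, 0, 0.2], [-0.03, 0, 0], 0],
    [[0, 0, 0.2], [-0.02, 0, 0], 0],
    [[0, 0, 0], [0, 0, 0], 0],
  ],
)

```text
time_s: 67.3
tcp_pos: [522.0, -314.4, 144.7]
ee_rot: [0.703, 0.087, -0.701, 0.086]
wrist_force: [8.3, 1.1, 0.4]
grip_width: 0.203
```

```bash
python3 - <<'E'
from h import *
st()
E
```

```text
t 67.3 tcp [ 522.  -314.4  144.7] yaw -2.898 x [ 0.003  0.002 -1.   ] F [8.3 1.1 0.4] T [ 0.4  -1.17 -0.06] g 0.203 q [-0.67  0.25  1.65  0.    1.25  2.22]
```

>>> arm_command(
  plan=[
    [[0, 0, 0], [0, 0, 0], 0.45],
    [[0, 0, 0], [0, 0, 0], 0.45],
    [[0, 0, 0], [0, 0, 0], 0.45],
    [[-5, 0, 0], [0, 0, 0], 0.45],
    [[-5, -3, 0], [0, 0, 0], 0.45],
  ],
)

```text
time_s: 67.92
tcp_pos: [512.2, -286.5, 244.4]
ee_rot: [-0.701, -0.086, 0.703, -0.084]
wrist_force: [0.9, 0.7, 1.0]
grip_width: 0.447
```

>>> arm_command(
  plan=[
    [[-2.5, -5, 0], [0, 0, 0], 0.45],
    [[0, -3, 0], [0, 0, 0], 0.45],
    [[0, 0, 0], [0, 0, 0], 0.45],
    [[0, 0, 0], [0, 0, 0], 0.45],
  ],
)

```text
time_s: 68.42
tcp_pos: [493.6, -208.6, 269.2]
ee_rot: [-0.701, -0.086, 0.703, -0.085]
wrist_force: [-0.0, -0.2, 0.3]
grip_width: 0.451
```

```bash
python3 - <<'E'
from cap import *
st(); p,C,H=look('w28')
z=C[...,2]; blk=(z>80)&(z<125)&(H[...,2]<60)&(abs(C[...,0]-513)<90)&(abs(C[...,1]+250)<90)
c=C[blk]; q=np.median(c[:,2]); t=c[abs(c[:,2]-q)<4][:,:2].astype(np.float32); print(q,cv2.minEnclosingCircle(t),circ(cv2.convexHull(t)[:,0]))
E
```

```text
t 68.425 tcp [ 493.6 -208.6  269.2] yaw -2.899 x [-0.002  0.002 -1.   ] F [-0.  -0.2  0.3] T [ 0.16 -0.01 -0.01] g 0.451 q [-0.55 -0.02  1.7   0.    1.47  2.35]
yel 465 top 169.8 rect [ 511.1 -250.8] [12.  55.2] long axis ang 1.753 [ 509.7 -242.7  169.7]
red 51 top 180.9 rect [ 522.3 -314.5] [16.9 15.9] long axis ang 1.155 [ 520.7 -311.2  180.8]
109.02242360786659 ((509.8473815917969, -248.52171325683594), 64.57706451416016) (array([ 510.28539642, -250.30179075]), np.float64(62.770754968197885))
```

View pics/w28.png

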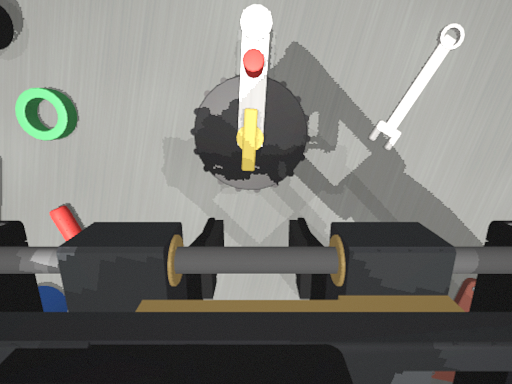

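```bash
python3 - <<'E'
from h import *
p=manip.grab_frame('scene')
for t in ['wrench','hex_key','screwdriver','tape_roll','grease_tin']:
    for d in manip.regions_of(p,t)[:1]:
        c=cloud(p,d['region']); print(t,round(d['score'],2),np.round(d['at']),c.mean(0).round())
print(manip.finish_job())
E
```

```text
wrench 0.54 [241. 130.] [ 309. -352.    4.]
hex_key 0.59 [214. 258.] [792. 128.  39.]
screwdriver 0.67 [197. 227.] [745. -18.  19.]
tape_roll 0.85 [160. 205.] [ 799. -196.   18.]
grease_tin 0.89 [213. 258.] [791. 128.  38.]
the job is handed in; nothing more can be done
None
```

The job is done and handed in at about 68 s. All three torque arms and both brass nuts are in the canister, and the cap is back on and screwed down.

**What I did**
- I unscrewed the cap to its stop and swung it aside by its peg.
- I took each arm off its hook by raising, tilting and backing it over the barb. Wrist force at the readings between moves stayed under about 3 N.
- I put the arms and then the nuts into the canister. One nut had been knocked aside during the run, so I measured it again before picking it up.
- I swung the cap back and screwed it down until it resisted firmly at the end (about 0.7 N m).

**Last checks**
- **Contents:** before closing, the wrist camera showed three arms stacked flat, with the stack top at about 23 mm, and both nuts on top.
- **Cap swing:** screwing down had left the cap about 3 mm off centre, so I pushed it back to its stop. Its centre then matched where it started.
- **Cap screw:** the top of the grip bar is at 169.8 mm, and the bar lies in line with the strap.
- **Bench:** the hooks are empty. The detector put the wrench, tape roll and grease tin within about 8 mm of their starting positions and the screwdriver within about 9 mm, about as far as these readings scatter.

**Checks that disagreed or fell short**
- When swung aside, the arm measured 1.65 to 1.71 rad against the nominal 1.75, roughly within camera error of the stop.
- The last hex key detection landed on the grease tin instead. The hex key still shows in its place in the last scene picture I viewed.

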